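Sort two feed screws on a thread-pitch gauge

ROBOT

A 6-joint arm with a two-finger parallel gripper is mounted at the origin on the work surface. World frame = base frame: x ahead of the robot, y to its left, z up, the work surface at z = 0. Lengths are in m, angles in rad, forces in N, time in s.
With the tool pointing down it reaches from about 0.375 to 0.975 m from the base axis. Payload 3.8 kg.
Tool frame: the origin (TCP) lies at the very end of the fingers, on their centre line; the grasp point (between the pads) lies 19 mm behind it; z points along the fingers, y is the direction in which the jaws open and shut (so a half turn about z gives the same grasp; the last joint's range is limited). The gripper opens to 85 mm and grips with 20 to 120 N. Pads are 22 mm wide; open, the fingers measure 114 mm over their backs; the gripper's body (76 mm by 85 mm) begins 54 mm behind the grasp point. The pads swing forward as they close: fully open they stand 13 mm farther back than shut.
Start: joints at [1.09, 0.264, 1.604, -0, 1.274, -0.037], TCP at [0.29, 0.61, 0.231] pointing down, gripper open.
Joint ranges: [-2.63, 2.63], [-0.94, 2.18], [0.31, 2.57], [-1.31, 4.45], [0, 2.66], [-2.55, 2.55]. Speed limits (rad/s): [2.57, 2.57, 3.14, 3.14, 3.14, 3.14].

INTERFACE

Orientations are given as a rotation vector (axis times angle).
In Python, from workcell import bot, read_camera, finish_job gives the robot as it stands. The module is installed in compiled form; this text tells all that it offers.
- The arm moves only by the tool servo_tool, never from a script. Its argument "targets" is text: rows parted by semicolons, each of 7 numbers parted by spaces: the turn, a rotation vector about the tool's x, y, z in rad, then the shift along the tool's x, y, z in mm, then the finger opening in mm, from 0 to 85.4. In form: wx wy wz x y z gripper; .... A call has 1 to 8 rows; each row shifts and turns the pose as measured when the row begins, along the tool's axes as they then stand; what a row does not reach is not made up. A row lasts 1/12 s, in which the tool goes at most 41.7 mm and 7.16 degrees, less where a joint would pass 70% of its speed; a pose out of reach is approached as far as the arm can. A call is refused whole if a number of a shift passes 41.7 or a number of a turn 0.125, either way. A call with a gripper value outside its range is refused whole. The fingers move at their own pace and stop on an object; "newtons" is the grip in N (left out, the last holds). Time passes only in rows, so rows that do not move let the fingers close. It gives the time, the measured TCP pose, the force and the opening at its end, in the units of the state.
- bot.read_state(): the state, without advancing time (a new reading comes with each control period).
- read_camera(name): name is "scene" or "top" or "wrist"; returns a dict with "image" (400x640x3 uint8, red, green, blue), "mtx" (3x3 intrinsics, pixels), "eye" and "orientation" of the camera in the world; the wrist camera has in their place "T_tool_cam" (4x4, takes a point from camera to tool coordinates, whose origin is the TCP and whose axes are the flange's). Camera axes: x right, y up, looking along -z (the intrinsics and any distortion apply to the point x, -y, -z); pixel columns grow to the right and rows downward; lengths in m; the calibration is good to about 2 mm. A picture is of the moment at which its call begins: read the wrist's pose just before it. There is no depth.
- finish_job(): hands the job in, once; it reports no verdict.
The state is a dict: "time": time; "q": joint angles; "joint_vel": joint speeds; "joint_torque": joint torques, N m; "tool_pos": TCP position; "tcp_rot": TCP orientation; "wrist_force": force on the tool from outside, world axes, zero at the start; "torque": the same for the moment, N m; "width": opening from 0.0 (shut) to 1.0 (fully open).
Only numpy, scipy, OpenCV 4.12 (cv2) and the standard library are available. Lean on these libraries where they do the work, as an engineer would, in place of code of your own. Each camera call takes 0.05 s, during which the arm holds its last target.

TASK

Two coarse-threaded feed screws from a dismantled lab stage lie in grey cradles beside a thread-pitch gauge with two notched rows, one for each pitch. Find the row that fits each screw and lay the screw in it, about centred along the row, so that the thread drops fully home over the teeth instead of riding on the tips, and let go of it there. Lay the screws down rather than dropping them, and leave the other things on the bench where they are.

Things in the scene. Friction and masses are not known exactly. Their poses are not given: they have to be found in the camera images.
- screw_a: Steel feed screw, finer thread: 10 ridges of 22 mm diameter, 3.5 mm wide, pitch 8 mm, grooves 4.5 mm wide on a 12 mm core (x -54 to 54 mm). Origin on the axis mid-thread, in a groove; x along the axis, hexagonal head (25 mm) at x -66 to -54 mm. Ridges are closed square-edged rings: roll does not matter. About 0.2 kg. Starts level, axis 32 mm above the bench; grip it across mid-thread, 22 mm wide.
- screw_b: Steel feed screw, coarser thread: 8 ridges of 22 mm diameter, 4.5 mm wide, pitch 11 mm, grooves 6.5 mm wide on a 12 mm core (x -54 to 54 mm). Origin on the axis mid-thread, in a groove; x along the axis, hexagonal head (25 mm) at x -66 to -54 mm. Ridges are closed square-edged rings: roll does not matter. About 0.2 kg. Starts level, axis 32 mm above the bench; grip it across mid-thread, 22 mm wide.
- rest_a: Fixed grey plastic cradle in which screw_a starts, axes parallel: base 108 x 50 x 8 mm, origin under its centre, exactly under the screw's origin. It holds the screw only at x = -48 and +48 mm, in open-topped saddles 8 mm thick, 35 mm tall; lift the screw straight up.
- rest_b: Fixed grey plastic cradle in which screw_b starts, axes parallel: base 108 x 50 x 8 mm, origin under its centre, exactly under the screw's origin. It holds the screw only at x = -48 and +48 mm, in open-topped saddles 8 mm thick, 35 mm tall; lift the screw straight up.
- gauge: Fixed pitch gauge: base plate 110 (x) x 160 (y) x 12 mm, origin under its centre, z up. Two steel gauge rows stand on it along x, at y = +45 and -45 mm: one with 7 teeth, 2.2 mm thick, at 8 mm pitch, one with 5 teeth, 3.5 mm thick, at 11 mm pitch. Which is on which side varies and is not reported, nor is each row's shift along x, up to 5.5 mm either way: feel or look. All rigid.
- row_left (a point): Point over the gauge's y = +45 mm, x = 0, 49.8 mm above the bench, axes as the gauge: axis height of a screw that is home there. A row is two upright notched rails, 3 mm thick, 16 mm over both (fingers holding a screw straddle them), 54 mm long, on a 26 mm wide foot whose top is 22 mm above the bench. Notch bottoms are 40 mm, tooth tips 45 mm above the bench.
- row_right (a point): The same for the row at the gauge's y = -45 mm. In either row: with the right pitch, and the teeth within about 1 mm of the groove middles, the screw drops home (axis at 50 mm); otherwise its ridges ride on the tooth tips, axis at 55 mm, in the wrong row everywhere. A tooth stands at the middle of each row.
- circuit_board: Bystander: green bare circuit board 120 x 160 mm on a black backing, with chips and white connectors; origin under its centre.
- meter: Bystander: grey handheld multimeter 160 x 80 x 34 mm, lying flat; origin under its centre, long axis x.
- flux_jar: Bystander: amber jar, 44 mm across, 50 mm tall, black cap; origin under its centre.
- screwdriver: Bystander: screwdriver with black handle, 180 mm long, lying on the bench; long axis x.
- nut_cup: Bystander: open steel cup, 64 mm across, 50 mm tall; origin under its centre.
- spacer: Bystander: plain aluminium pillar, 18 mm across, 50 mm tall, standing; no thread; origin under its centre.
- roll_core: Bystander: copper winding core, 60 mm across, 45 mm tall, standing; origin under its centre.
There are look-alikes about, which are no part of the job. Leave any orange look-alike of the screw_b alone.

How it is judged:
At the end, for the whole second after the job is handed in: Each screw is at rest and home in a gauge row (only its own pitch lets it): its axis 3 mm below to 2 mm above the home height of 49.8 mm, its origin within 4 mm sideways and 13 mm lengthwise of the row's point, parallel to the row within 0.06 rad, head at either end (((z of screw_a in the frame of row_left between -0.003 and 0.002 m and y of screw_a in the frame of row_left between -0.004 and 0.004 m and x of screw_a in the frame of row_left between -0.013 and 0.013 m and angle between the x axis of screw_a and the x axis of gauge, either way round below 0.06 rad) or (z of screw_a in the frame of row_right between -0.003 and 0.002 m and y of screw_a in the frame of row_right between -0.004 and 0.004 m and x of screw_a in the frame of row_right between -0.013 and 0.013 m and angle between the x axis of screw_a and the x axis of gauge, either way round below 0.06 rad)) and linear speed of each of screw_a, screw_b below 0.02 m/s and ((z of screw_b in the frame of row_left between -0.003 and 0.002 m and y of screw_b in the frame of row_left between -0.004 and 0.004 m and x of screw_b in the frame of row_left between -0.013 and 0.013 m and angle between the x axis of screw_b and the x axis of gauge, either way round below 0.06 rad) or (z of screw_b in the frame of row_right between -0.003 and 0.002 m and y of screw_b in the frame of row_right between -0.004 and 0.004 m and x of screw_b in the frame of row_right between -0.013 and 0.013 m and angle between the x axis of screw_b and the x axis of gauge, either way round below 0.06 rad))); the robot touches nothing.
It fails at once if screw_a is dropped or thrown: it moves faster than 0.5 m/s with no finger on it (linear speed of screw_a above 0.5 m/s and contact force between screw_a and the fingers below 0.01 N).
It fails at once if screw_b is dropped or thrown: it moves faster than 0.5 m/s with no finger on it (linear speed of screw_b above 0.5 m/s and contact force between screw_b and the fingers below 0.01 N).
It fails at once if a bystander is moved more than 30 mm (distance of any of circuit_board, meter, flux_jar, screwdriver, nut_cup, spacer, roll_core from where it was at the start of the episode above 0.03 m).
It also fails if it takes over 67 s, if anything falls off the work surface, if the arm or the gripper's body presses on something with over 40 N, if the wrist force passes 120 N, or if a joint passes its speed limit or range.

## Working session

There is one attempt and no reset: what is moved stays moved. The work goes in short steps, Python scripts to look and compute and a tool call to move; the robot and the scene stay as the last step left them, time stands still between calls to the robot, and variables do not carry over. Pictures are saved under pics/ and viewed, and the job is handed in when it is done.

Besides the shell and the picture viewer there is one more tool, called after "Call:" as a command line: name --argument value ..., lists and objects as JSON in quotes. servo_tool: Moves the arm, as the interface text tells. Its arguments: {"type":"object","properties":{"targets":{"type":"string"},"newtons":{"type":"number"}},"required":["targets"]}

```bash
mkdir -p pics
cat > h.py <<'E'
import numpy as np, cv2
from scipy.spatial.transform import Rotation as R
from workcell import bot, read_camera, finish_job
def save(n,im): cv2.imwrite('pics/'+n+'.png',im[:,:,::-1])
def rot(o):
    o=np.array(o,float)
    if o.shape==(3,3): return o
    return R.from_rotvec(o).as_matrix() if o.size==3 else R.from_quat(o).as_matrix()
def camT(c,st=None):
    if 'T_tool_cam' in c:
        T=np.eye(4);T[:3,:3]=rot(st['tcp_rot']);T[:3,3]=st['tool_pos'];return T@np.array(c['T_tool_cam'])
    T=np.eye(4);T[:3,:3]=rot(c['orientation']);T[:3,3]=c['eye'];return T
def ray(c,T,uv,z):
    K=np.array(c['mtx']);p=np.linalg.inv(K)@np.array([uv[0],uv[1],1.]);d=T[:3,:3]@np.array([p[0],-p[1],-p[2]])
    o=T[:3,3];return o+d*(z-o[2])/d[2]
def proj(c,T,P):
    p=T[:3,:3].T@(np.array(P)-T[:3,3]);q=np.array(c['mtx'])@np.array([p[0],-p[1],-p[2]]);return q[:2]/q[2]
E
python3 - <<'E'
from h import *
s=bot.read_state();print(s)
for n in('scene','top','wrist'):
    c=read_camera(n);save(n+'0',c['image']);np.save(n+'0.npy',c,allow_pickle=True);print(n,{k:v for k,v in c.items() if k!='image'})
E
```

```text
{'time': 0.0, 'q': array([ 1.09010855e+00,  2.64772819e-01,  1.60535206e+00,  1.47635803e-07,
        1.27368398e+00, -3.68850313e-02]), 'joint_vel': array([ 1.11030870e-03,  1.64070234e-04,  2.54510310e-04,  1.03053834e-03,
        1.40679444e-05, -2.76997078e-04]), 'joint_torque': array([ 1.17471402e-03, -5.15105045e+01, -3.67313612e+01,  2.85405031e-04,
        1.28287612e-02,  2.36313207e-05]), 'tool_pos': array([0.28949134, 0.60897928, 0.22996061]), 'tcp_rot': array([-0.69129152, -3.06400802,  0.00336462]), 'wrist_force': array([-0.22005483, -0.8220211 ,  0.7859389 ]), 'torque': array([ 0.031844  , -0.00827238, -0.06362138]), 'width': 0.9981467030071047}
scene {'mtx': array([[515.52801746,   0.        , 327.90709926],
       [  0.        , 515.52801746, 190.59788865],
       [  0.        ,   0.        ,   1.        ]]), 'eye': array([1.14596601, 0.85570283, 0.72129011]), 'orientation': array([0.38938154, 1.22034592, 2.24076834])}
top {'mtx': array([[410.28895813,   0.        , 316.56822905],
       [  0.        , 410.28895813, 197.80161003],
       [  0.        ,   0.        ,   1.        ]]), 'eye': array([0.46743852, 0.03780017, 1.13442551]), 'orientation': array([ 0.05373501, -0.05825736, -1.54691267])}
wrist {'mtx': array([[331.58311631,   0.        , 323.48713784],
       [  0.        , 331.58311631, 204.10339666],
       [  0.        ,   0.        ,   1.        ]]), 'T_tool_cam': array([[-9.31812445e-06,  9.48310732e-01,  3.17343278e-01,
         8.10901864e-02],
       [ 9.99999941e-01,  1.17832653e-04, -3.22754104e-04,
        -7.45480613e-04],
       [-3.43464581e-04,  3.17343256e-01, -9.48310677e-01,
        -1.41570999e-01],
       [ 0.00000000e+00,  0.00000000e+00,  0.00000000e+00,
         1.00000000e+00]])}
```

View pics/top0.png

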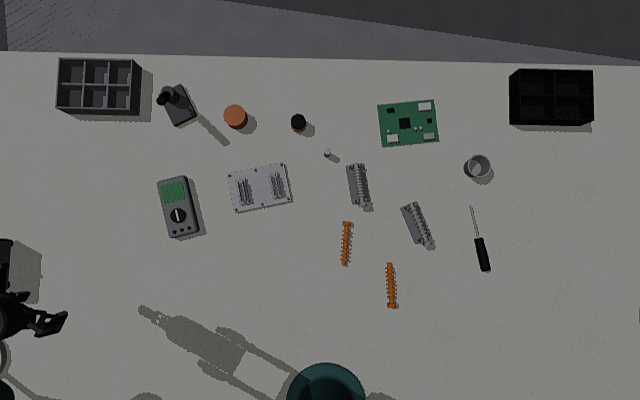

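View pics/scene0.png

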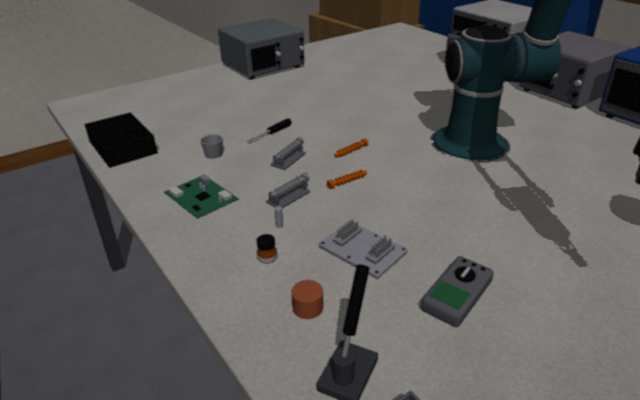

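View pics/wrist0.png

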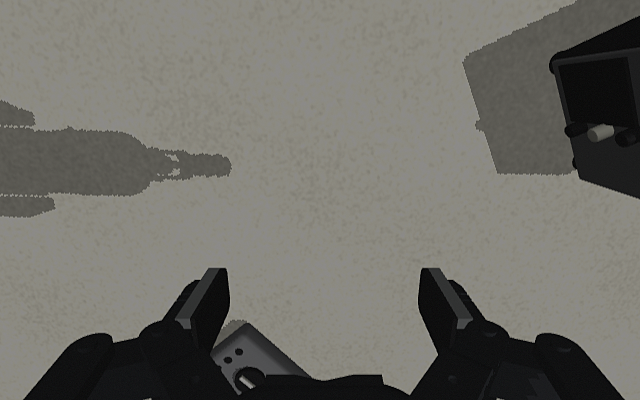

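Top view: grey screws in cradles are at about (358,186) and (417,224). The orange look-alikes lie at (346,243) and (391,286) and are to be left alone. The plain spacer is at (328,153), and the gauge is at (260,187) with rows near (244,191) and (277,185). Next I'll take a close crop.

Run:
```python
from h import *
c=np.load('top0.npy',allow_pickle=True).item()
im=c['image']
a=cv2.resize(im[150:255,335:440],None,fx=5,fy=5,interpolation=cv2.INTER_CUBIC)
b=cv2.resize(im[155:220,220:300],None,fx=5,fy=5,interpolation=cv2.INTER_CUBIC)
o=np.zeros((525,800,3),np.uint8);o=np.zeros((525,930,3),np.uint8);o[:,:525]=a;o[:325,525:925]=b
o=cv2.resize(o,None,fx=.86,fy=.86)
o=cv2.convertScaleAbs(o,alpha=1.6);save('crop0',o)
T=camT(c)
for n,uv,z in(('g',(260,187),.02),('s1',(358,186),.032),('s2',(417,224),.032),('spacer',(328,153),.05),('oj',(346,243),.02)):print(n,ray(c,T,uv,z))
```

```text
g [0.57324346 0.19039684 0.02      ]
s1 [ 0.5810033  -0.07559221  0.032     ]
s2 [ 0.48225573 -0.23558753  0.032     ]
spacer [0.66581639 0.00779941 0.05      ]
oj [ 0.42673522 -0.04683989  0.02      ]
```

View pics/crop0.png

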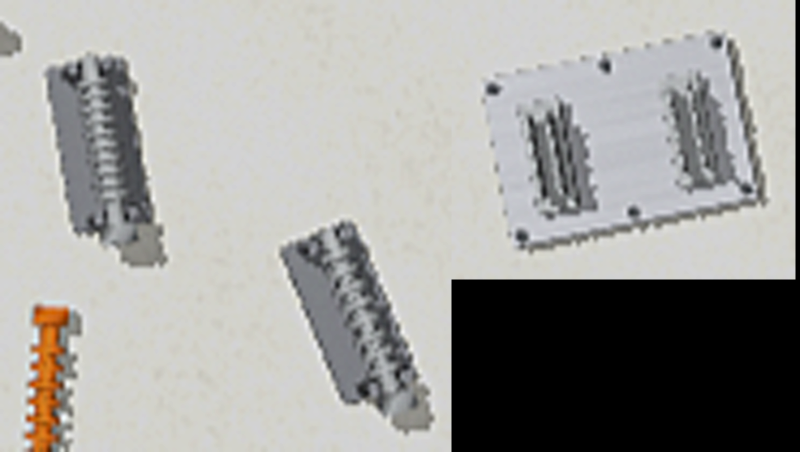

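Screw_a, with the finer thread, is the upper-left grey one in the crop. Screw_b, the coarser one, is the lower-right grey one. The orange ones are decoys. On the gauge, the two rows can't be told apart in this view, so I'll bring the wrist camera over.

```bash
cat >> h.py <<'E'
def plan(P,yaw=None,n=None):
    """P: TCP world target; yaw: world angle of tool x axis (tool down)"""
    s=bot.read_state();Rt=rot(s['tcp_rot'])
    d=Rt.T@(np.array(P)-s['tool_pos'])*1000
    out={'pos':s['tool_pos'].round(4),'shift_tool_mm':d.round(2)}
    if yaw is not None:
        x=np.array([np.cos(yaw),np.sin(yaw),0]);z=np.array([0,0,-1.]);y=np.cross(z,x)
        Rd=np.c_[x,y,z];out['turn']=R.from_matrix(Rt.T@Rd).as_rotvec().round(4)
        if n:
            # equal rows: Cartesian line with turn; rows in then-current tool frame
            w=out['turn']/n; rows=[];
            for i in range(n):
                Ri=Rt@R.from_rotvec(w*i).as_matrix()
                rows.append((Ri.T@(np.array(P)-s['tool_pos'])*1000/n).round(1))
            out['rows']=np.array(rows);out['w']=w.round(4)
    out['yawnow']=np.arctan2(Rt[1,0],Rt[0,0]);out['tilt']=Rt[:,2].round(4)
    for k,v in out.items():print(k,v)
E
python3 - <<'E'
from h import *
c=np.load('top0.npy',allow_pickle=True).item();T=camT(c)
# gauge direction: edges
from itertools import product
sc=.86*5
def px(u,v,x0,y0): return (u/sc+x0,v/sc+y0)
g=[px(u-451.5,v,220,155) for u,v in((488,85),(725,35),(762,195),(518,238))]
G=[ray(c,T,p,.012) for p in g];print(np.round(G,3));
v=(G[0]-G[3]+G[1]-G[2]);print('gauge row yaw',np.arctan2(v[1],v[0]),np.mean(G,0))
a=[px(u,v,335,150) for u,v in((92,68),(125,225))];A=[ray(c,T,p,.032) for p in a];print(A,np.arctan2(*(A[0]-A[1])[[1,0]]))
a=[px(u,v,335,150) for u,v in((338,240),(400,395))];A=[ray(c,T,p,.032) for p in a];print(A,np.arctan2(*(A[0]-A[1])[[1,0]]))
plan([0.51,0.2,0.2],.1)
E
```

```text
[[0.606 0.279 0.012]
 [0.642 0.129 0.012]
 [0.539 0.102 0.012]
 [0.508 0.256 0.012]]
gauge row yaw 0.24223092876358732 [0.57375959 0.19158555 0.012     ]
[array([ 0.63585276, -0.07037396,  0.032     ]), array([ 0.53722384, -0.09263775,  0.032     ])] 0.22201193406715697
[array([ 0.53091851, -0.22616928,  0.032     ]), array([ 0.43523148, -0.26536867,  0.032     ])] 0.3888082846336626
pos [0.2896 0.6091 0.2302]
shift_tool_mm [-374.75 -274.75   30.7 ]
turn [-8.0000e-04  2.3000e-03  2.5978e+00]
yawnow 2.697776765227948
tilt [-9.0e-04 -1.6e-03 -1.0e+00]
```

Run:
```python
from h import *
plan([0.574,0.191,0.17],.242,24)
```

```text
pos [0.2896 0.6091 0.2302]
shift_tool_mm [-436.42 -255.35   60.66]
turn [-9.0000e-04  2.2000e-03  2.4558e+00]
rows [[-18.2 -10.6   2.5]
 [-19.2  -8.7   2.5]
 [-20.   -6.7   2.5]
 [-20.5  -4.6   2.5]
 [-20.9  -2.5   2.5]
 [-21.1  -0.4   2.5]
 [-21.    1.8   2.5]
 [-20.7   3.9   2.5]
 [-20.2   6.    2.5]
 [-19.5   8.    2.5]
 [-18.6  10.    2.5]
 [-17.4  11.8   2.5]
 [-16.1  13.5   2.5]
 [-14.7  15.1   2.5]
 [-13.   16.5   2.5]
 [-11.3  17.8   2.5]
 [ -9.4  18.9   2.5]
 [ -7.4  19.7   2.5]
 [ -5.4  20.4   2.5]
 [ -3.3  20.8   2.5]
 [ -1.1  21.    2.5]
 [  1.   21.    2.5]
 [  3.2  20.8   2.5]
 [  5.3  20.4   2.5]]
w [-0.000e+00  1.000e-04  1.023e-01]
yawnow 2.697776765227948
tilt [-9.0e-04 -1.6e-03 -1.0e+00]
```

Call:
servo_tool --targets "0 0 0.1 -18 -10.5 0 85; 0 0 0.1 -19 -8.7 0 85; 0 0 0.1 -20 -6.7 2 85; 0 0 0.1 -20.5 -4.6 2 85; 0 0 0.1 -21 -2.5 2 85; 0 0 0.1 -21 -0.4 2 85; 0 0 0.1 -21 1.8 2 85; 0 0 0.1 -20.7 4 2 85"

```text
time: 0.82
tool_pos: [0.3828, 0.4666, 0.2139]
tcp_rot: [-1.866, -2.526, 0.01]
wrist_force: [0.6, 0.4, 0.3]
width: 0.991
```

Run:
```python
from h import *
plan([0.574,0.191,0.17],.242,16);print(bot.read_state()['q'])
```

```text
pos [0.3828 0.4666 0.2139]
shift_tool_mm [-319.52  102.01   44.15]
turn [-0.0024  0.0069  1.627 ]
rows [[-20.    6.4   2.8]
 [-19.2   8.4   2.8]
 [-18.3  10.3   2.7]
 [-17.1  12.1   2.7]
 [-15.8  13.8   2.7]
 [-14.3  15.3   2.7]
 [-12.7  16.7   2.7]
 [-11.   17.9   2.7]
 [ -9.1  18.9   2.7]
 [ -7.1  19.7   2.7]
 [ -5.1  20.3   2.7]
 [ -3.   20.8   2.7]
 [ -0.9  20.9   2.7]
 [  1.2  20.9   2.7]
 [  3.4  20.7   2.7]
 [  5.4  20.2   2.7]]
w [-1.000e-04  4.000e-04  1.017e-01]
yawnow 1.8689910224986568
tilt [-0.0049 -0.0043 -1.    ]
[8.41986086e-01 1.45840444e-01 1.77739857e+00 8.81462628e-04
 1.22484757e+00 5.43497735e-01]
```

Call:
servo_tool --targets "0 0 0.102 -20 6.4 2.8 85; 0 0 0.102 -19.2 8.4 2.8 85; 0 0 0.102 -18.3 10.3 2.7 85; 0 0 0.102 -17.1 12.1 2.7 85; 0 0 0.102 -15.8 13.8 2.7 85; 0 0 0.102 -14.3 15.3 2.7 85; 0 0 0.102 -12.7 16.7 2.7 85; 0 0 0.102 -11 17.9 2.7 85"

```text
time: 1.48
tool_pos: [0.478, 0.3181, 0.1885]
tcp_rot: [2.747, 1.52, -0.017]
wrist_force: [0.5, 0.4, -1.2]
width: 0.999
```

Call:
servo_tool --targets "0 0 0.102 -9.1 18.9 2.7 85; 0 0 0.102 -7.1 19.7 2.7 85; 0 0 0.102 -5.1 20.3 2.7 85; 0 0 0.102 -3 20.8 2.7 85; 0 0 0.102 -1 21 2.7 85; 0 0 0.102 1.2 21 2.7 85; 0 0 0.102 3.4 20.7 2.7 85; 0 0 0.102 5.4 20.2 2.7 85"

```text
time: 2.15
tool_pos: [0.5659, 0.1655, 0.1633]
tcp_rot: [3.125, 0.239, -0.021]
wrist_force: [0.1, -0.7, -0.6]
width: 0.993
```

Run:
```python
from h import *
plan([0.574,0.191,0.17],.242)
```

```text
pos [0.5659 0.1655 0.1633]
shift_tool_mm [ 11.8  -23.96  -7.02]
turn [ 0.006   0.0144 -0.0894]
yawnow 0.15259189377078558
tilt [-0.0129 -0.0087 -0.9999]
```

Call:
servo_tool --targets "0.003 0.007 -0.045 6 -12 -3.5 85; 0.003 0.007 -0.045 6 -12 -3.5 85; 0 0 0 0 0 0 85; 0 0 0 0 0 0 85"

```text
time: 2.48
tool_pos: [0.5747, 0.1853, 0.1672]
tcp_rot: [3.117, 0.365, -0.007]
wrist_force: [0.3, -0.2, 0.1]
width: 0.993
```

Run:
```python
from h import *
plan([0.574,0.191,0.17],.242)
s=bot.read_state();c=read_camera('wrist');save('w1',c['image']);np.save('w1.npy',(c,s),allow_pickle=True)
```

```text
pos [0.5747 0.1853 0.1672]
shift_tool_mm [ 0.58 -5.71 -2.86]
turn [ 0.0023  0.0047 -0.0089]
yawnow 0.2330902581974488
tilt [-0.0041 -0.0033 -1.    ]
```

View pics/w1.png

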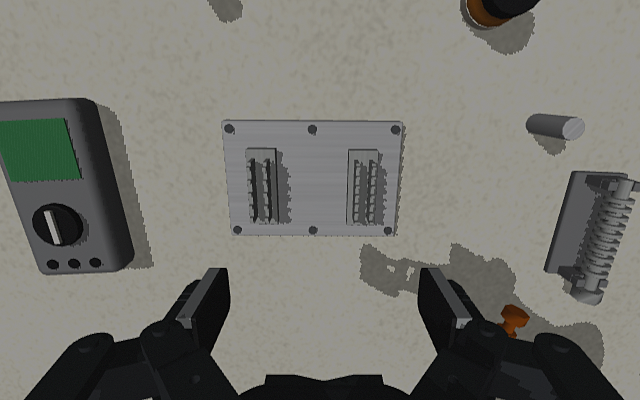

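The gauge plate spans (222,120)–(404,236), with rows at columns about 262 (left) and 363 (right). I'll get closer to read the teeth.

Call:
servo_tool --targets "0.001 0.002 -0.005 -5 -2 25 85; 0.001 0.002 -0.005 -5 -2 25 85; 0 0 0 -5 -2 25 85; 0 0 0 0 0 0 85; 0 0 0 0 0 0 85"

```text
time: 2.95
tool_pos: [0.5587, 0.1874, 0.092]
tcp_rot: [3.118, 0.379, 0.005]
wrist_force: [0.3, -0.2, 0.6]
width: 1.001
```

Run:
```python
from h import *
plan([0.574,0.191,0.1],.242)
s=bot.read_state();c=read_camera('wrist');np.save('w2.npy',(c,s),allow_pickle=True)
im=c['image'];save('w2',cv2.convertScaleAbs(cv2.resize(im[40:320,190:450],None,fx=2.1,fy=2.1,interpolation=cv2.INTER_CUBIC),alpha=1.5))
```

```text
pos [0.5587 0.1874 0.092 ]
shift_tool_mm [15.78  0.18 -7.91]
turn [ 0.0011 -0.0033 -0.0003]
yawnow 0.24168508230314376
tilt [ 3.5e-03 -2.0e-04 -1.0e+00]
```

View pics/w2.png

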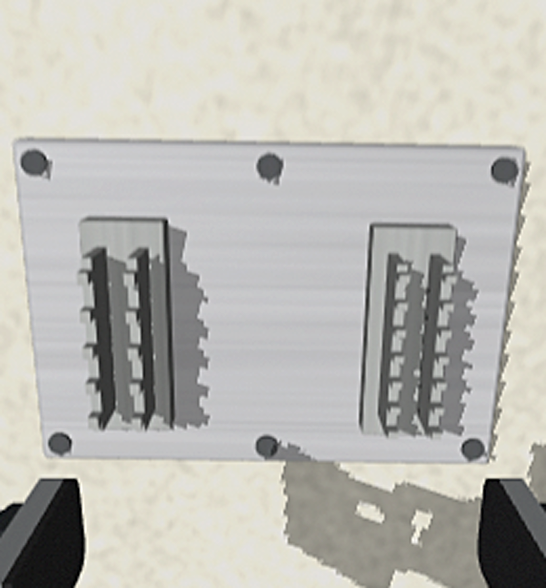

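The left row has 5 coarse teeth and the right row 7 fine teeth. So screw_b goes to row_left and screw_a to row_right. Next I'll enlarge each row to pick out its teeth.

Run:
```python
from h import *
c,s=np.load('w2.npy',allow_pickle=True)
im=c['image']
a=cv2.resize(im[150:250,225:275],None,fx=6,fy=6,interpolation=cv2.INTER_CUBIC)
b=cv2.resize(im[150:250,365:415],None,fx=6,fy=6,interpolation=cv2.INTER_CUBIC)
o=cv2.convertScaleAbs(np.hstack([a,np.zeros((600,10,3),np.uint8),b]),alpha=1.4)
for i in range(0,600,60): o[i,::6]=[255,0,0]
save('w2z',o)
T=camT(c,s)
# plate corners
f=2.1
cr=[(13,140),(526,148),(490,463),(42,458)]
P=[ray(c,T,(u/f+190,v/f+40),.012) for u,v in cr];P=np.array(P);print(P.round(4),np.linalg.norm(P-np.roll(P,-1,0),axis=1))
```

```text
[[0.6107 0.2835 0.012 ]
 [0.6461 0.1303 0.012 ]
 [0.5411 0.1054 0.012 ]
 [0.5051 0.2602 0.012 ]] [0.15718828 0.10787354 0.15899113 0.10818376]
```

View pics/w2z.png

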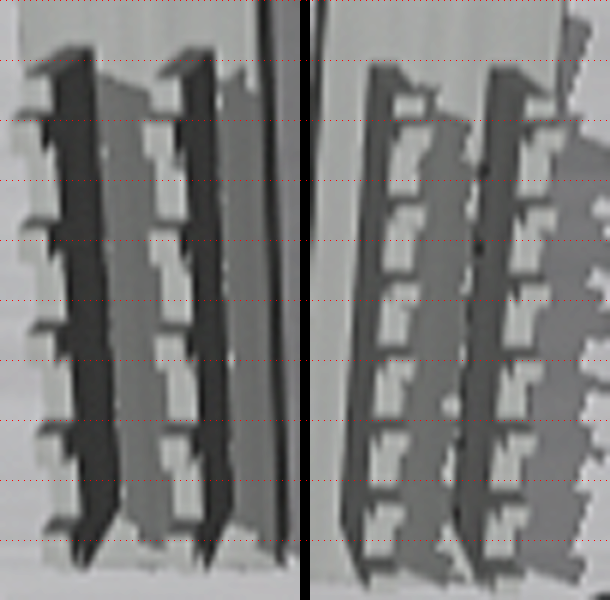

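Call:
servo_tool --targets "0 0 0 -33 0 15 85; 0 0 0 -33 0 15 85; 0 0 0 0 0 0 85; 0 0 0 0 0 0 85"

```text
time: 3.33
tool_pos: [0.4963, 0.1717, 0.0657]
tcp_rot: [-3.119, -0.377, -0.016]
wrist_force: [0.6, 0.6, 0.6]
width: 0.995
```

Run:
```python
from h import *
plan([0.574,0.191,0.1],.242)
s=bot.read_state();c=read_camera('wrist');np.save('w3.npy',(c,s),allow_pickle=True)
im=c['image'];save('w3',cv2.convertScaleAbs(cv2.resize(im[0:220,120:520],None,fx=2,fy=2,interpolation=cv2.INTER_CUBIC),alpha=1.5))
```

```text
pos [0.4963 0.1717 0.0657]
shift_tool_mm [ 80.42  -0.21 -33.48]
turn [ 0.0012 -0.01   -0.0011]
yawnow 0.24086043944752109
tilt [ 0.01    0.0012 -0.9999]
```

View pics/w3.png

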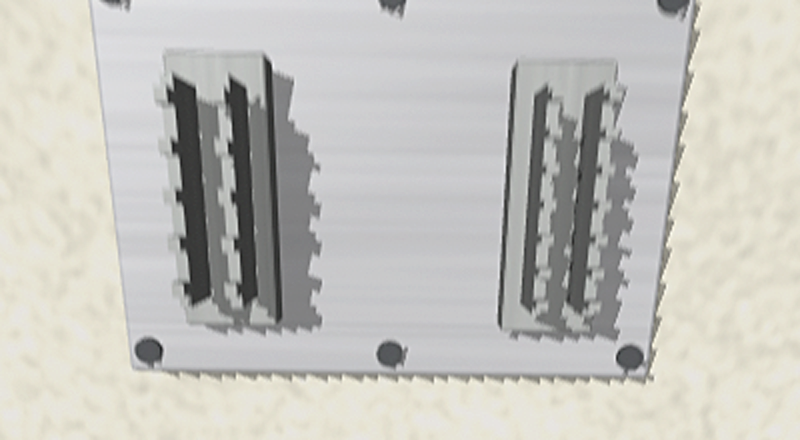

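Run:
```python
from h import *
c,s=np.load('w3.npy',allow_pickle=True)
im=c['image']
a=cv2.resize(im[30:165,190:250],None,fx=6,fy=4.4,interpolation=cv2.INTER_CUBIC)
b=cv2.resize(im[30:165,370:430],None,fx=6,fy=4.4,interpolation=cv2.INTER_CUBIC)
o=cv2.convertScaleAbs(np.hstack([a,np.zeros((594,10,3),np.uint8),b]),alpha=1.4)
for i in range(0,135,10): o[int(i*4.4),::6]=[255,0,0]
save('w3z',o)
```

```text
(no output)
```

View pics/w3z.png

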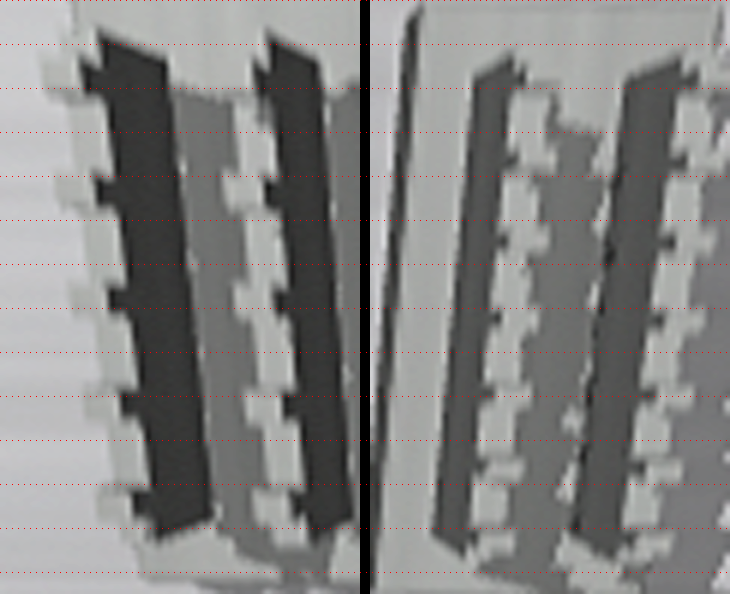

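```bash
cat > g.py <<'E'
from h import *
c,s=np.load('w3.npy',allow_pickle=True);T=camT(c,s);K=4.4
def L(x,y): return ray(c,T,(190+x/6-.4,30+y/K-.4),.045)
def Rr(x,y): return ray(c,T,(370+(x-370)/6-.4,30+y/K-.4),.045)
L1=[L(*p) for p in((62,78),(77,192),(90,298),(105,402),(117,503))]
L2=[L(*p) for p in((240,80),(246,193),(256,300),(267,404),(275,505))]
R1=[Rr(*p) for p in((536,160),(529,240),(517,316),(507,393),(502,470))]
R2=[Rr(*p) for p in((700,162),(692,242),(683,320),(672,397),(662,470))]
E
python3 - <<'E'
from g import *
# plate frame from holes/corners : w2 based
for n,A in(('L1',L1),('L2',L2),('R1',R1),('R2',R2)):
    A=np.array(A);d=A[0]-A[-1];print(n,A[:,:2].round(4).tolist(),'yaw',np.arctan2(d[1],d[0]),'pitch',np.linalg.norm(np.diff(A,axis=0),axis=1)*1e3)
ml=(L1[2]+L2[2])/2;mr=(R1[2]+R2[2])/2;print(ml,mr,np.linalg.norm(ml-mr))
d=mr-ml;e=d;print('dir between',np.arctan2(d[1],d[0]))
# plate corners bottom in w3: full-image
f=2;cr=[(133,370),(648,377),(90,0),(697,0)]
P=[ray(c,T,(120+u/f,v/f),.012) for u,v in cr];print(np.round(P,4),np.linalg.norm(P[0]-P[1]))
d=P[1]-P[0];print(np.arctan2(d[1],d[0])+np.pi/2)
cb=(P[0]+P[1])/2;yaw=np.arctan2(d[1],d[0])+np.pi/2;cen=cb+.055*np.array([np.cos(yaw),np.sin(yaw),0]);print('centre',cen)
ax=np.array([np.cos(yaw),np.sin(yaw)]);ay=np.array([-ax[1],ax[0]])
for m in(ml,mr):print('in gauge',(m-cen)[:2]@ax,(m-cen)[:2]@ay)
E
```

```text
L1 [[0.5815, 0.2487], [0.5709, 0.2463], [0.5607, 0.2439], [0.5503, 0.2413], [0.5396, 0.2389]] yaw 0.23080160136713848 pitch [10.82604115 10.50971124 10.75203735 10.88959307]
L2 [[0.5845, 0.2358], [0.5739, 0.2337], [0.5636, 0.2313], [0.5531, 0.2288], [0.5425, 0.2264]] yaw 0.2203360139103836 pitch [10.74861504 10.61594637 10.76199046 10.90091525]
R1 [[0.5952, 0.1605], [0.5876, 0.1586], [0.5801, 0.1572], [0.5723, 0.1556], [0.5643, 0.1535]] yaw 0.2221590311881888 pitch [7.79743391 7.65126849 7.9857263  8.23623123]
R2 [[0.598, 0.1483], [0.5904, 0.1463], [0.5828, 0.1444], [0.575, 0.1427], [0.5674, 0.1409]] yaw 0.23660146837838286 pitch [7.80519729 7.85063429 7.99625201 7.81559047]
[0.56214037 0.23760208 0.045     ] [0.58146364 0.1508207  0.045     ] 0.08890666834977357
dir between -1.351704387401824
[[0.5047 0.2588 0.012 ]
 [0.54   0.1055 0.012 ]
 [0.601  0.281  0.012 ]
 [0.6386 0.1282 0.012 ]] 0.15731237299010192
0.22641337301244202
centre [0.5759207  0.19448631 0.012     ]
in gauge -0.003749832685769065 0.045108818930471646
in gauge -0.004400751141135526 -0.0437954665805266
```

Tooth positions, pitches of about 10.8 and 7.9 mm against 11 and 8, and row spacing of 88.9 mm against 90 all agree. Both middle teeth sit about −4 mm along gauge x, and the gauge yaw is about 0.228. Next I'll look at screw_a from straight above.

Run:
```python
from h import *
plan([0.507,-.10,0.08],.23,8)
```

```text
pos [0.4956 0.1715 0.0654]
shift_tool_mm [-53.55 266.41 -14.73]
turn [ 0.0012 -0.008   0.0109]
rows [[-6.7 33.3 -1.8]
 [-6.6 33.3 -1.8]
 [-6.6 33.3 -1.8]
 [-6.6 33.3 -1.8]
 [-6.5 33.3 -1.8]
 [-6.5 33.3 -1.8]
 [-6.4 33.4 -1.8]
 [-6.4 33.4 -1.8]]
w [ 0.0001 -0.001   0.0014]
yawnow 0.24086140756790392
tilt [ 8.1e-03  7.0e-04 -1.0e+00]
```

Call:
servo_tool --targets "0 -0.002 0.001 -6.6 33 -4 85; 0 -0.002 0.001 -6.6 33.3 -2 85; 0 -0.001 0.001 -6.6 33.3 -2 85; 0 -0.001 0.001 -6.6 33.3 -2 85; 0 -0.001 0.001 -6.6 33.3 -2 85; 0 -0.001 0.001 -6.6 33.3 -2 85; 0 0 0.001 -6.6 33.3 -2 85; 0 0 0.001 -6.6 33.3 -2 85"

```text
time: 4.05
tool_pos: [0.5274, -0.1047, 0.1009]
tcp_rot: [3.114, 0.382, 0.049]
wrist_force: [0.0, -0.1, 0.4]
width: 0.994
```

Call:
servo_tool --targets "0 0 0 0 15 0 85; 0 0 0 0 0 0 85; 0 0 0 0 0 0 85"

```text
time: 4.3
tool_pos: [0.539, -0.1297, 0.1087]
tcp_rot: [3.107, 0.368, 0.069]
wrist_force: [-0.6, 1.0, -0.5]
width: 0.998
```

Run:
```python
from h import *
plan([0.507,-.10,0.08],.23)
s=bot.read_state();c=read_camera('wrist');np.save('w4.npy',(c,s),allow_pickle=True)
im=c['image'];save('w4',cv2.convertScaleAbs(cv2.resize(im[0:260,200:460],None,fx=2.3,fy=2.3,interpolation=cv2.INTER_CUBIC),alpha=1.5))
```

```text
pos [ 0.539  -0.1297  0.1087]
shift_tool_mm [-25.36 -36.79  27.08]
turn [ 0.0167 -0.0423  0.0059]
yawnow 0.23627061747967665
tilt [ 0.045  -0.0065 -0.999 ]
```

View pics/w4.png

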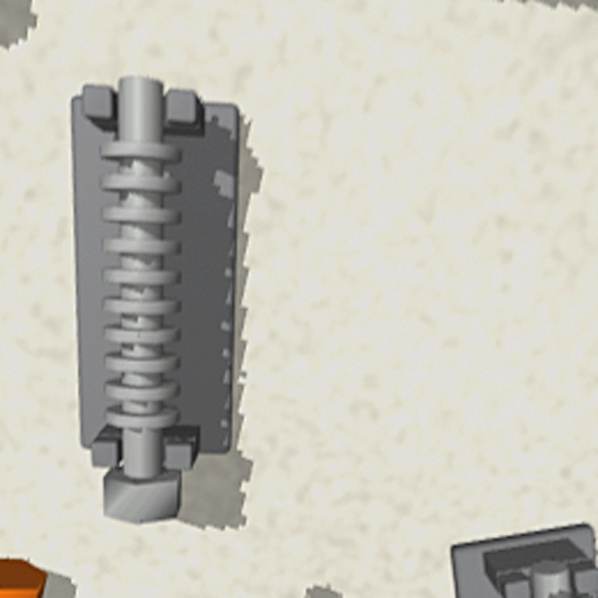

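Screw_a shows 10 ridges and its head toward the base. The ridges run from (141,150) to (141,417) in the crop. The tool has tilted by 0.045, which I'll correct.

Run:
```python
from h import *
c,s=np.load('w4.npy',allow_pickle=True);T=camT(c,s)
im=c['image'].astype(int)
f=2.3
ys=[150,183,214,246,275,305,335,362,390,417]
for z in(.032,.038,.043):
    P=np.array([ray(c,T,(200+141/f,y/f),z) for y in ys]);d=P[0]-P[-1]
    print(z,P.mean(0).round(4),'L',np.linalg.norm(d),'yaw',np.arctan2(d[1],d[0]))
# base corners z .008
P=np.array([ray(c,T,(200+u/f,v/f),.008) for u,v in((73,98),(239,104),(230,453),(82,448))]);print(P.round(4),P.mean(0),np.linalg.norm(P-np.roll(P,-1,0),axis=1))
d=P[0]-P[3]+P[1]-P[2];print(np.arctan2(d[1],d[0]))
```

```text
0.032 [ 0.5927 -0.0774  0.032 ] L 0.07338569716253404 yaw 0.18407617323290418
0.038 [ 0.5932 -0.0783  0.038 ] L 0.07139876214462916 yaw 0.1840761732329042
0.043 [ 0.5936 -0.079   0.043 ] L 0.06974298296304182 yaw 0.18407617323290384
[[ 0.64   -0.0445  0.008 ]
 [ 0.6499 -0.092   0.008 ]
 [ 0.5456 -0.1122  0.008 ]
 [ 0.536  -0.0642  0.008 ]] [ 0.59288764 -0.07821652  0.008     ] [0.0485567  0.10628378 0.04891465 0.10583721]
0.1894449375991305
```

Run:
```python
from h import *
plan([0.593,-.078,0.09],.187,3)
```

```text
pos [ 0.5395 -0.1294  0.109 ]
shift_tool_mm [ 63.24 -37.81  21.12]
turn [ 0.0165 -0.0435  0.0498]
rows [[ 21.1 -12.6   7. ]
 [ 21.  -12.9   6.8]
 [ 20.8 -13.2   6.6]]
w [ 0.0055 -0.0145  0.0166]
yawnow 0.23716955216644373
tilt [ 0.046  -0.007  -0.9989]
```

Call:
servo_tool --targets "0.005 -0.015 0.016 21 -12.5 7 85; 0.005 -0.015 0.016 21 -13 7 85; 0.005 -0.015 0.016 21 -13 6.5 85; 0 0 0 0 0 0 85; 0 0 0 0 0 0 85"

```text
time: 4.77
tool_pos: [0.5973, -0.0715, 0.0924]
tcp_rot: [3.126, 0.297, 0.001]
wrist_force: [-0.7, 0.5, -0.0]
width: 0.993
```

Run:
```python
from h import *
plan([0.593,-.078,0.015],.187,3)
```

```text
pos [ 0.5973 -0.0715  0.0924]
shift_tool_mm [-5.48  5.4  77.37]
turn [ 0.0017 -0.0007  0.0026]
rows [[-1.8  1.8 25.8]
 [-1.8  1.8 25.8]
 [-1.8  1.8 25.8]]
w [ 0.0006 -0.0002  0.0009]
yawnow 0.1895633489431726
tilt [ 0.001  -0.0016 -1.    ]
```

Call:
servo_tool --targets "0 0 0 -5.5 5.4 20 85; 0 0 0 0 0 0 85; 0 0 0 0 0 0 85"

```text
time: 5.02
tool_pos: [0.5936, -0.0748, 0.0737]
tcp_rot: [3.125, 0.306, 0.004]
wrist_force: [0.1, -0.0, -0.5]
width: 0.994
```

Run:
```python
from h import *
plan([0.593,-.078,0.015],.187)
s=bot.read_state();c=read_camera('wrist');np.save('w5.npy',(c,s),allow_pickle=True)
im=c['image'];save('w5',cv2.convertScaleAbs(cv2.resize(im[100:400,200:460],None,fx=2,fy=2,interpolation=cv2.INTER_CUBIC),alpha=1.5))
T=camT(c,s);print([(2*(proj(c,T,p)-[200,100])).round() for p in ([.593,-.078,.032],[.593,-.078,.043])])
```

```text
pos [ 0.5936 -0.0748  0.0737]
shift_tool_mm [-1.35  2.88 58.7 ]
turn [ 0.0021 -0.0027  0.0082]
yawnow 0.19521948678100048
tilt [ 0.003  -0.0015 -1.    ]
[array([254., 276.]), array([254., 292.])]
```

View pics/w5.png

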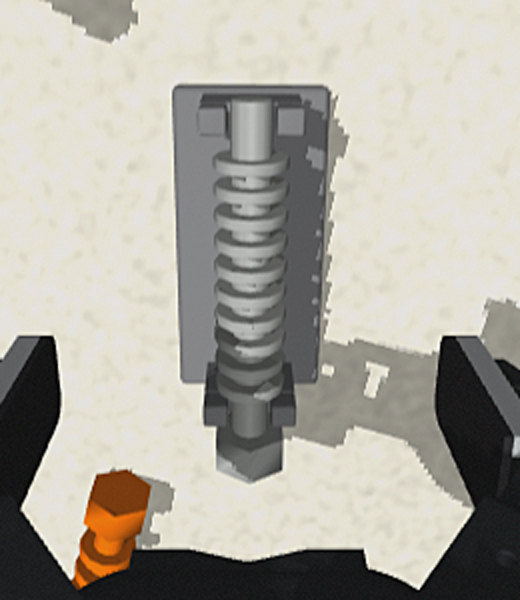

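The screw sits at (251,282), within about 1 mm of the predicted (254,287). Descending to grip.

Call:
servo_tool --targets "0 0 0.004 -1.3 2.2 20 85; 0 0 0.004 0 0 20 85; 0 0 0 0 0 17 85; 0 0 0 0 0 0 85; 0 0 0 0 0 0 85" --newtons 40

```text
time: 5.48
tool_pos: [0.5944, -0.0778, 0.0212]
tcp_rot: [3.125, 0.291, 0.014]
wrist_force: [0.7, 0.4, 0.1]
width: 0.998
```

Run:
```python
from h import *
plan([0.593,-.0775,0.015],.187)
```

```text
pos [ 0.5944 -0.0778  0.0212]
shift_tool_mm [-1.38 -0.61  6.23]
turn [ 0.0042 -0.0088 -0.001 ]
yawnow 0.1859697996156568
tilt [ 0.0095 -0.0024 -1.    ]
```

Call:
servo_tool --targets "0.004 -0.008 0 -1.2 -0.4 6 85; 0 0 0 0 0 0 85; 0 0 0 0 0 0 55; 0 0 0 0 0 0 40; 0 0 0 0 0 0 30; 0 0 0 0 0 0 18; 0 0 0 0 0 0 18; 0 0 0 0 0 0 18" --newtons 40

```text
time: 6.15
tool_pos: [0.5964, -0.0766, 0.0215]
tcp_rot: [-3.127, -0.289, -0.012]
wrist_force: [-0.6, 5.7, -1.3]
width: 0.235
```

Call:
servo_tool --targets "0 0 0 0 0 0 15; 0 0 0 0 0 0 15; 0 0 0 0 0 0 15" --newtons 50

```text
time: 6.4
tool_pos: [0.5963, -0.0759, 0.0215]
tcp_rot: [-3.126, -0.29, -0.012]
wrist_force: [-0.1, 0.4, 0.3]
width: 0.235
```

Run:
```python
from h import *
plan([0.593,-.0775,0.09],.187)
```

```text
pos [ 0.5963 -0.0759  0.0215]
shift_tool_mm [ -3.02   0.86 -68.51]
turn [-0.001  -0.0075 -0.002 ]
yawnow 0.1849890522332239
tilt [ 0.0072  0.0024 -1.    ]
```

The jaws sit about 6 mm high, so I'll regrip lower.

Call:
servo_tool --targets "0 0 0 0 0 0 35; 0 0 0 0 0 0 35; 0 0 0 0 0 0 35; 0 -0.007 0 -3 0.5 7 35; 0 0 0 0 0 2 35; 0 0 0 0 0 1 35; 0 0 0 0 0 0 35"

```text
time: 6.98
tool_pos: [0.5934, -0.0781, 0.0105]
tcp_rot: [3.128, 0.289, -0.0]
wrist_force: [0.2, -0.4, -0.4]
width: 0.407
```

Run:
```python
from h import *
plan([0.593,-.0775,0.014],.187)
s=bot.read_state();print(s['width'],s['wrist_force']);c=read_camera('wrist');save('w6',c['image'])
```

```text
pos [ 0.5934 -0.0781  0.0105]
shift_tool_mm [-0.29 -0.68 -3.53]
turn [ 0.      0.     -0.0024]
yawnow 0.1845632817851971
tilt [-0. -0. -1.]
0.4071783092492825 [ 0.20202136 -0.44634835 -0.37560965]
```

View pics/w6.png

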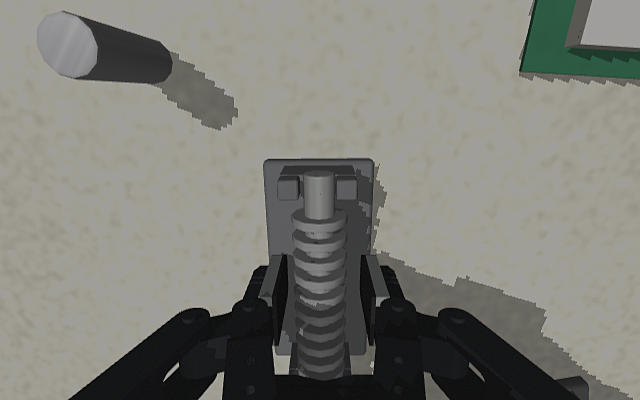

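The fingers straddle the thread on either side, with the screw centred at about (320,285). Raising slightly and closing.

Call:
servo_tool --targets "0 0 0 0 -0.6 -4 35; 0 0 0 0 0 0 25; 0 0 0 0 0 0 15; 0 0 0 0 0 0 15; 0 0 0 0 0 0 15; 0 0 0 0 0 0 15" --newtons 60

```text
time: 7.53
tool_pos: [0.593, -0.0769, 0.0148]
tcp_rot: [-3.128, -0.29, 0.001]
wrist_force: [0.6, -0.0, -0.2]
width: 0.218
```

Call:
servo_tool --targets "0 0 0 0 0 -5 15; 0 0 0 0 0 -10 15; 0 0 0 0 0 -15 15; 0 0 0 0 0 -15 15; 0 0 0 0 0 -15 15; 0 0 0 0 0 0 15; 0 0 0 0 0 0 15"

```text
time: 8.12
tool_pos: [0.5916, -0.0773, 0.0787]
tcp_rot: [-3.128, -0.29, 0.005]
wrist_force: [-0.2, 0.4, -1.9]
width: 0.222
```

Run:
```python
from h import *
s=bot.read_state();print(s['width'],s['wrist_force'],s['torque']);c=read_camera('wrist');save('w7',c['image']);np.save('w7.npy',(c,s),allow_pickle=True)
plan([0.58,.15,0.09],.228)
```

```text
0.22239449744026865 [-0.20169746  0.38715221 -1.9114768 ] [ 0.00779795 -0.01766539 -0.0196054 ]
pos [ 0.5922 -0.0774  0.0789]
shift_tool_mm [  29.76 -225.73  -10.99]
turn [-0.0006  0.0022 -0.0434]
yawnow 0.18464464453685317
tilt [-2.3e-03  2.0e-04 -1.0e+00]
```

View pics/w7.png

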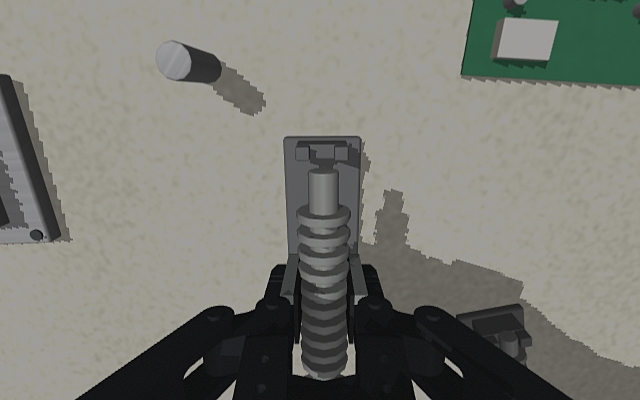

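Run:
```python
from h import *
c,s=np.load('w7.npy',allow_pickle=True);im=c['image']
o=cv2.resize(im[150:290,285:365],None,fx=4,fy=4,interpolation=cv2.INTER_CUBIC)
o=cv2.convertScaleAbs(o,alpha=1.8)
for i in range(0,140,10):o[i*4,::5]=[255,0,0]
save('w7z',o)
T=np.array(c['T_tool_cam'])
for n,p in(('shaft bot',(54,0,-11.2)),('shaft top',(54,0,-23.2)),('r1 front top',(37.75,0,-28.2)),('r1 back top',(34.25,0,-28.2)),('r2ft',(29.75,0,-28.2)),('r2bt',(26.25,0,-28.2)),('r3ft',(21.75,0,-28.2)),('r3bt',(18.25,0,-28.2)),('r1 side',(37.75,11,-17.2))):
    print(n,[((proj(c,T,(np.array(p)+[d,0,0])/1e3)-[285,150])*4).round() for d in(0,1)])
```

```text
shaft bot [array([146.,  63.]), array([146.,  53.])]
shaft top [array([145.,  90.]), array([145.,  79.])]
r1 front top [array([145., 276.]), array([145., 266.])]
r1 back top [array([145., 311.]), array([145., 301.])]
r2ft [array([145., 356.]), array([145., 346.])]
r2bt [array([145., 390.]), array([145., 380.])]
r3ft [array([145., 433.]), array([145., 423.])]
r3bt [array([146., 466.]), array([145., 456.])]
r1 side [array([257., 236.]), array([257., 227.])]
```

View pics/w7z.png

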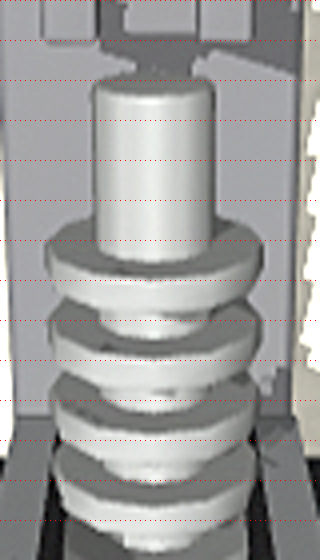

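The screw is held at about x −0.3, y +0.8 mm in the tool frame and parallel to it, and the wrist shows 1.9 N of weight. Now carrying it to row_right.

Run:
```python
from h import *
plan([0.5817,.1512,0.105],.2275,10)
```

```text
pos [ 0.5922 -0.0774  0.0789]
shift_tool_mm [  31.62 -226.6   -25.99]
turn [-0.0006  0.0022 -0.0429]
rows [[  3.2 -22.7  -2.6]
 [  3.3 -22.6  -2.6]
 [  3.4 -22.6  -2.6]
 [  3.5 -22.6  -2.6]
 [  3.6 -22.6  -2.6]
 [  3.7 -22.6  -2.6]
 [  3.7 -22.6  -2.6]
 [  3.8 -22.6  -2.6]
 [  3.9 -22.5  -2.6]
 [  4.  -22.5  -2.6]]
w [-0.0001  0.0002 -0.0043]
yawnow 0.18464464453685317
tilt [-2.3e-03  2.0e-04 -1.0e+00]
```

Call:
servo_tool --targets "0 0 0 0 -5 -10 15; 0 0 0 3 -15 -10 15; 0 0 -0.005 4 -22.6 -5 15; 0 0 -0.005 4 -22.6 -2 15; 0 0 -0.005 4 -22.6 0 15; 0 0 -0.005 4 -22.6 0 15; 0 0 -0.005 4 -22.6 0 15; 0 0 -0.005 4 -22.6 0 15"

```text
time: 8.83
tool_pos: [0.5846, 0.0837, 0.1049]
tcp_rot: [-3.124, -0.325, 0.017]
wrist_force: [-0.2, -0.5, -1.2]
width: 0.226
```

Run:
```python
from h import *
plan([0.5817,.1512,0.105],.2275,3)
```

```text
pos [0.5846 0.0837 0.1049]
shift_tool_mm [ 1.106e+01 -6.665e+01 -4.000e-02]
turn [-0.0022  0.0107 -0.0201]
rows [[  3.7 -22.2  -0. ]
 [  3.8 -22.2  -0. ]
 [  4.  -22.2  -0. ]]
w [-0.0007  0.0036 -0.0067]
yawnow 0.20740357360053965
tilt [-1.090e-02 -1.000e-04 -9.999e-01]
```

Call:
servo_tool --targets "0 0.004 -0.006 3.7 -22 0 15; 0 0.003 -0.006 3.7 -20 0 15; 0 0.003 -0.006 1 -8 0 15; 0 0 0 0 0 0 15; 0 0 0 0 0 0 15"

```text
time: 9.25
tool_pos: [0.5785, 0.1421, 0.1033]
tcp_rot: [-3.117, -0.364, 0.01]
wrist_force: [0.1, 0.0, -1.3]
width: 0.228
```

Run:
```python
from h import *
plan([0.5817,.1512,0.045],.2275,3)
```

```text
pos [0.5785 0.1421 0.1033]
shift_tool_mm [ 5.59 -7.84 58.29]
turn [-0.0038  0.0058  0.005 ]
rows [[ 1.9 -2.6 19.4]
 [ 1.8 -2.6 19.4]
 [ 1.8 -2.7 19.4]]
w [-0.0013  0.0019  0.0017]
yawnow 0.23248257322940577
tilt [-0.0065  0.0024 -1.    ]
```

Call:
servo_tool --targets "-0.003 0.005 0.005 5.6 -7.8 15 15; 0 0 0 0 0 15 15; 0 0 0 0 0 12 15; 0 0 0 0 0 0 15; 0 0 0 0 0 0 15"

```text
time: 9.67
tool_pos: [0.5828, 0.1466, 0.0603]
tcp_rot: [3.121, 0.35, -0.001]
wrist_force: [0.6, -0.2, -2.1]
width: 0.228
```

Run:
```python
from h import *
plan([0.5817,.1512,0.045],.2275)
```

```text
pos [0.5828 0.1466 0.0603]
shift_tool_mm [-0.02 -4.7  15.25]
turn [ 0.0014  0.0009 -0.0038]
yawnow 0.22368736541432288
tilt [-6.0e-04 -1.5e-03 -1.0e+00]
```

Call:
servo_tool --targets "0 0 -0.004 0 -4.7 4 15; 0 0 0 0 -1 3 15; 0 0 0 0 0 0 15; 0 0 0 0 0 0 15"

```text
time: 10.0
tool_pos: [0.5822, 0.1508, 0.0538]
tcp_rot: [3.12, 0.353, -0.0]
wrist_force: [0.4, -0.7, -1.2]
width: 0.228
```

Run:
```python
from h import *
plan([0.5817,.1512,0.045],.2275)
s=bot.read_state();c=read_camera('wrist');save('w8',c['image']);np.save('w8.npy',(c,s),allow_pickle=True)
```

```text
pos [0.5822 0.1508 0.0538]
shift_tool_mm [-0.39 -0.47  8.78]
turn [ 0.0017  0.0003 -0.0021]
yawnow 0.22542973063308208
tilt [ 1.0e-04 -1.7e-03 -1.0e+00]
```

View pics/w8.png

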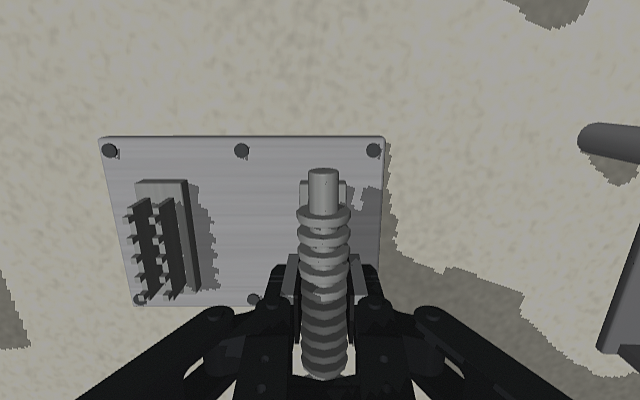

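Foot edges at columns 301 and 346 straddle the shaft at 322, so it's laterally aligned. Lowering step by step while watching the force.

Call:
servo_tool --targets "0.001 0 -0.002 -0.4 -0.4 5 15; 0 0 0 0 0 4 15; 0 0 0 0 0 2.5 15; 0 0 0 0 0 0 15"

```text
time: 10.38
tool_pos: [0.5828, 0.1515, 0.0427]
tcp_rot: [3.121, 0.357, 0.004]
wrist_force: [0.3, -0.0, -1.9]
width: 0.224
```

Run:
```python
from h import *
plan([0.5817,.1512,0.0326],.2275);print(bot.read_state()['wrist_force'])
```

```text
pos [0.5828 0.1515 0.0427]
shift_tool_mm [-1.15  0.04 10.1 ]
turn [ 0.0007 -0.0026  0.0005]
yawnow 0.22798988951026192
tilt [ 2.7e-03 -1.0e-04 -1.0e+00]
[ 0.29963588 -0.03911437 -1.90926109]
```

Call:
servo_tool --targets "0 -0.0025 0 -1.2 0 2 15; 0 0 0 0 0 3 15; 0 0 0 0 0 1 15; 0 0 0 0 0 1 15; 0 0 0 0 0 0 15"

```text
time: 10.8
tool_pos: [0.5813, 0.1513, 0.0346]
tcp_rot: [3.12, 0.358, -0.001]
wrist_force: [0.3, -0.2, -2.4]
width: 0.23
```

Run:
```python
from h import *
plan([0.5817,.1512,0.0326],.2275);print(bot.read_state()['wrist_force'])
```

```text
pos [0.5813 0.1513 0.0346]
shift_tool_mm [0.34 0.14 1.95]
turn [0.0007 0.0006 0.0007]
yawnow 0.2281802031562183
tilt [-5.e-04 -8.e-04 -1.e+00]
[ 0.28371813 -0.24636271 -2.43191271]
```

Already below the riding height with no load, so the teeth are in the grooves. Continuing to contact.

Call:
servo_tool --targets "0 0 0 0 0 1.2 15; 0 0 0 0 0 1 15; 0 0 0 0 0 0 15"

```text
time: 11.05
tool_pos: [0.5816, 0.1513, 0.0325]
tcp_rot: [3.12, 0.358, -0.0]
wrist_force: [-0.2, -0.1, -0.3]
width: 0.227
```

Contact at 0.0325, matching the predicted 0.0326, and the weight is off the wrist. Releasing.

Call:
servo_tool --targets "0 0 0 0 0 0 22; 0 0 0 0 0 0 26; 0 0 0 0 0 0 32; 0 0 0 0 0 0 40; 0 0 0 0 0 0 40; 0 0 0 0 0 0 40"

```text
time: 11.55
tool_pos: [0.5833, 0.1517, 0.0343]
tcp_rot: [3.121, 0.357, 0.005]
wrist_force: [-0.5, 0.8, 0.2]
width: 0.47
```

Call:
servo_tool --targets "0 0 0 0 0 -10 40; 0 0 0 0 0 -20 40; 0 0 0 0 0 -20 40; 0 0 0 0 0 -15 40; 0 0 0 0 0 0 40; 0 0 0 0 0 0 40"

```text
time: 12.05
tool_pos: [0.5824, 0.1515, 0.1037]
tcp_rot: [3.121, 0.358, 0.003]
wrist_force: [-0.5, -0.4, -0.5]
width: 0.47
```

Run:
```python
from h import *
s=bot.read_state();print(s['width'],s['wrist_force']);c=read_camera('wrist');save('w9',c['image']);np.save('w9.npy',(c,s),allow_pickle=True)
plan([0.41,-.28,0.1],.35,16)
```

```text
0.47047965722652363 [-0.480239   -0.40616724 -0.46914834]
pos [0.5829 0.1516 0.1039]
shift_tool_mm [-266.04  381.34    3.47]
turn [ 0.0009 -0.0026 -0.1218]
rows [[-16.6  23.8   0.2]
 [-16.8  23.7   0.2]
 [-17.   23.6   0.2]
 [-17.2  23.4   0.2]
 [-17.3  23.3   0.2]
 [-17.5  23.2   0.2]
 [-17.7  23.    0.2]
 [-17.9  22.9   0.2]
 [-18.   22.8   0.2]
 [-18.2  22.6   0.2]
 [-18.4  22.5   0.2]
 [-18.6  22.4   0.2]
 [-18.7  22.2   0.2]
 [-18.9  22.1   0.2]
 [-19.1  21.9   0.2]
 [-19.2  21.8   0.2]]
w [ 0.0001 -0.0002 -0.0076]
yawnow 0.22817599957184112
tilt [ 2.8e-03 -1.0e-04 -1.0e+00]
```

View pics/w9.png

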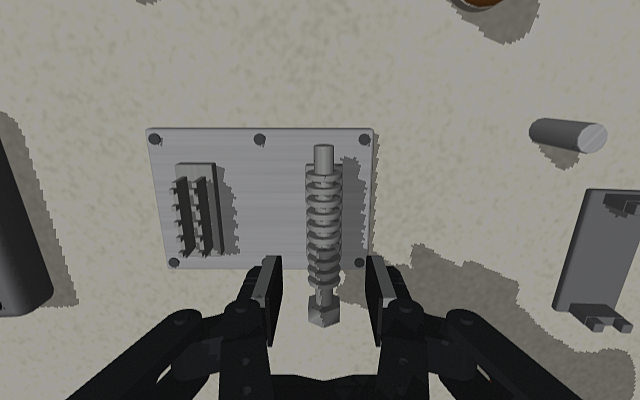

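Screw_a sits in the right row between (323,150) and (323,325), parallel to it. Now to screw_b.

Call:
servo_tool --targets "0 0 -0.008 -17 24 0 60; 0 0 -0.008 -17 24 0 85; 0 0 -0.008 -17 24 0 85; 0 0 -0.008 -17 24 0 85; 0 0 -0.008 -17 23.5 0 85; 0 0 -0.008 -17.5 23.5 0 85; 0 0 -0.008 -17.5 23 0 85; 0 0 -0.008 -18 23 0 85"

```text
time: 12.77
tool_pos: [0.4924, -0.0687, 0.0963]
tcp_rot: [-3.102, -0.477, 0.005]
wrist_force: [1.1, -0.5, 0.3]
width: 0.996
```

Run:
```python
from h import *
plan([0.408,-.275,0.1],.36,8)
```

```text
pos [ 0.4924 -0.0687  0.0963]
shift_tool_mm [-142.49  171.42   -3.85]
turn [-0.0037  0.0029 -0.055 ]
rows [[-17.8  21.4  -0.5]
 [-18.   21.3  -0.5]
 [-18.1  21.2  -0.5]
 [-18.2  21.1  -0.5]
 [-18.4  20.9  -0.5]
 [-18.5  20.8  -0.5]
 [-18.7  20.7  -0.5]
 [-18.8  20.5  -0.5]]
w [-0.0005  0.0004 -0.0069]
yawnow 0.30502433069154405
tilt [-0.0039  0.0025 -1.    ]
```

Call:
servo_tool --targets "0 0 -0.007 -18 21 -1 85; 0 0 -0.007 -18 21 -1 85; 0 0 -0.007 -18 21 -1 85; 0 0 -0.007 -18 21 0 85; 0 0 -0.007 -18 21 0 85; 0 0 -0.007 -18 20 0 85; 0 0 0 -10 10 0 85; 0 0 0 0 0 0 85"

```text
time: 13.43
tool_pos: [0.4111, -0.2435, 0.0908]
tcp_rot: [-3.086, -0.539, 0.024]
wrist_force: [0.3, 0.9, -0.2]
width: 0.997
```

Call:
servo_tool --targets "0 0 0 0 0 0 85; 0 0 0 0 0 0 85"

```text
time: 13.6
tool_pos: [0.4097, -0.2432, 0.0891]
tcp_rot: [-3.084, -0.533, 0.027]
wrist_force: [0.3, -0.0, -0.2]
width: 0.993
```

Run:
```python
from h import *
plan([0.408,-.275,0.1],.36,8)
s=bot.read_state();c=read_camera('wrist');np.save('w10.npy',(c,s),allow_pickle=True)
im=c['image'];save('w10',cv2.convertScaleAbs(cv2.resize(im[0:260,200:460],None,fx=2.3,fy=2.3,interpolation=cv2.INTER_CUBIC),alpha=1.5))
```

```text
pos [ 0.4097 -0.2432  0.0891]
shift_tool_mm [-12.4   29.21 -11.15]
turn [-0.0148  0.0149 -0.0175]
rows [[-1.6  3.7 -1.4]
 [-1.6  3.6 -1.4]
 [-1.6  3.6 -1.4]
 [-1.6  3.6 -1.4]
 [-1.6  3.6 -1.4]
 [-1.6  3.6 -1.4]
 [-1.6  3.6 -1.4]
 [-1.6  3.6 -1.4]]
w [-0.0018  0.0019 -0.0022]
yawnow 0.3425808052706542
tilt [-0.0191  0.0087 -0.9998]
```

View pics/w10.png

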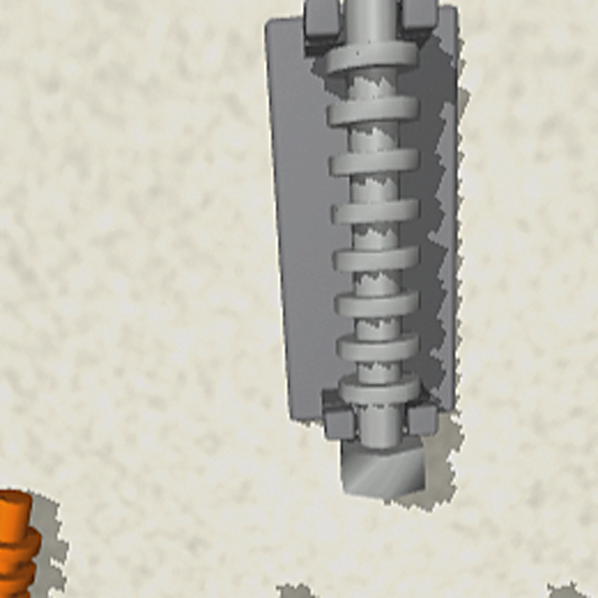

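Eight coarse ridges run from (371,55) to (380,388), with the head toward the base. This is screw_b, grey rather than orange.

Run:
```python
from h import *
c,s=np.load('w10.npy',allow_pickle=True);T=camT(c,s);f=2.3
px=[(371.5,55),(373,109),(374,160),(375.5,210),(376.5,258),(377,303),(378,347),(380,388)]
for z in(.032,.038,.043):
    P=np.array([ray(c,T,(200+u/f,y/f),z) for u,y in px]);d=P[0]-P[-1]
    print(z,P.mean(0).round(4),'L',np.linalg.norm(d),'yaw',np.arctan2(d[1],d[0]))
P=np.array([ray(c,T,(200+u/f,v/f),.008) for u,v in((266,22),(457,10),(455,412),(292,420))]);print(P.round(4),P.mean(0),np.linalg.norm(P-np.roll(P,-1,0),axis=1))
d=P[0]-P[3]+P[1]-P[2];print(np.arctan2(d[1],d[0]))
plan([0.486,-.241,0.08],.34,3)
```

```text
0.032 [ 0.4889 -0.2391  0.032 ] L 0.07841355130965472 yaw 0.4087024945343627
0.038 [ 0.4889 -0.2384  0.038 ] L 0.07603030839987523 yaw 0.40870249453436314
0.043 [ 0.4889 -0.2379  0.043 ] L 0.0740442726417258 yaw 0.40870249453436286
[[ 0.5274 -0.196   0.008 ]
 [ 0.5461 -0.2408  0.008 ]
 [ 0.4495 -0.2829  0.008 ]
 [ 0.4307 -0.2379  0.008 ]] [ 0.48842952 -0.23939038  0.008     ] [0.04849665 0.10534797 0.04875196 0.10546393]
0.4100155336201654
pos [ 0.4097 -0.2429  0.089 ]
shift_tool_mm [72.64 24.01  7.55]
turn [-0.0149  0.0153  0.0031]
rows [[24.2  8.   2.5]
 [24.2  8.   2.7]
 [24.2  7.9  2.8]]
w [-0.005   0.0051  0.001 ]
yawnow 0.34319168570856756
tilt [-0.0193  0.0089 -0.9998]
```

Run:
```python
from h import *
plan([0.4887,-.2393,0.075],.409,4)
```

```text
pos [ 0.4097 -0.2429  0.089 ]
shift_tool_mm [75.83 23.39 12.52]
turn [-0.0154  0.0147 -0.0659]
rows [[19.   5.8  3.1]
 [18.8  6.1  3.2]
 [18.7  6.4  3.3]
 [18.6  6.7  3.4]]
w [-0.0038  0.0037 -0.0165]
yawnow 0.34319168570856756
tilt [-0.0193  0.0089 -0.9998]
```

Call:
servo_tool --targets "-0.004 0.004 -0.017 19 6 3 85; -0.004 0.004 -0.017 19 6 3 85; -0.004 0.004 -0.017 19 6.5 3 85; -0.004 0.003 -0.017 19 6.5 3 85; 0 0 0 0 0 0 85; 0 0 0 0 0 0 85"

```text
time: 14.15
tool_pos: [0.4934, -0.2311, 0.0737]
tcp_rot: [-3.07, -0.657, 0.001]
wrist_force: [-0.4, 0.0, -0.5]
width: 0.992
```

Run:
```python
from h import *
plan([0.4887,-.2393,0.015],.409)
```

```text
pos [ 0.4934 -0.2311  0.0737]
shift_tool_mm [-7.67  5.67 58.7 ]
turn [-0.0023  0.0002  0.0125]
yawnow 0.42151078354862176
tilt [-0.0011  0.002  -1.    ]
```

Call:
servo_tool --targets "-0.002 0 0.012 -7.7 5.7 10 85; 0 0 0 -1.5 1 10 85; 0 0 0 0 0 0 85; 0 0 0 0 0 0 85"

```text
time: 14.48
tool_pos: [0.4852, -0.2397, 0.0511]
tcp_rot: [-3.074, -0.64, 0.004]
wrist_force: [0.3, -0.4, -0.7]
width: 0.993
```

Run:
```python
from h import *
plan([0.4887,-.2393,0.015],.409)
s=bot.read_state();c=read_camera('wrist')
im=c['image'];save('w11',cv2.convertScaleAbs(cv2.resize(im[100:400,200:460],None,fx=2,fy=2,interpolation=cv2.INTER_CUBIC),alpha=1.5))
T=camT(c,s);print([(2*(proj(c,T,p)-[200,100])).round() for p in ([.4887,-.2393,.032],[.4887,-.2393,.043])])
```

```text
pos [ 0.4852 -0.2397  0.0511]
shift_tool_mm [ 3.44  1.15 36.05]
turn [-0.002   0.0021  0.0014]
yawnow 0.4103807352552481
tilt [-0.0028  0.001  -1.    ]
[array([248., 294.]), array([248., 313.])]
```

View pics/w11.png

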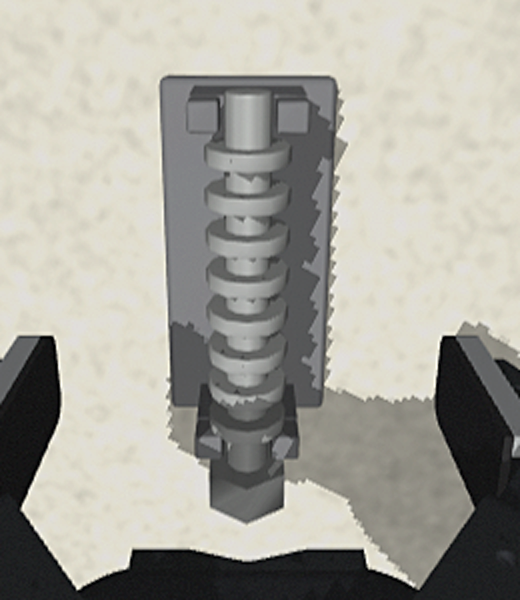

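Ridges 4 and 5 straddle (247,303), against a prediction of (248,294–313). Descending.

Call:
servo_tool --targets "0 0 0 3.4 1.2 10 85; 0 0 0 0 0 12 85; 0 0 0 0 0 10 50; 0 0 0 0 0 3 40; 0 0 0 0 0 0 40; 0 0 0 0 0 0 40"

```text
time: 15.03
tool_pos: [0.487, -0.2394, 0.0115]
tcp_rot: [-3.073, -0.636, 0.007]
wrist_force: [-0.4, -0.0, -0.7]
width: 0.47
```

Run:
```python
from h import *
plan([0.4887,-.2393,0.0148],.409)
```

```text
pos [ 0.487  -0.2394  0.0115]
shift_tool_mm [ 1.61  0.54 -3.3 ]
turn [-0.0038  0.0035 -0.0008]
yawnow 0.40825161480902
tilt [-0.0047  0.0021 -1.    ]
```

Call:
servo_tool --targets "-0.004 0.003 0 1.7 0.5 -3.8 38; 0 0 0 0 0 0 28; 0 0 0 0 0 0 15; 0 0 0 0 0 0 15; 0 0 0 0 0 0 15; 0 0 0 0 0 0 15" --newtons 60

```text
time: 15.53
tool_pos: [0.4891, -0.239, 0.0162]
tcp_rot: [3.076, 0.637, 0.0]
wrist_force: [0.3, 0.8, -1.7]
width: 0.228
```

Call:
servo_tool --targets "0 0 0 0 0 -5 15; 0 0 0 0 0 -10 15; 0 0 0 0 0 -15 15; 0 0 0 0 0 -18 15; 0 0 0 0 0 -18 15; 0 0 0 0 0 -10 15; 0 0 0 0 0 0 15; 0 0 0 0 0 0 15"

```text
time: 16.2
tool_pos: [0.4891, -0.239, 0.0991]
tcp_rot: [3.075, 0.637, 0.002]
wrist_force: [-0.2, 0.1, -1.4]
width: 0.226
```

Run:
```python
from h import *
plan([0.562,.238,0.105],.2275,18)
s=bot.read_state();print(s['width'],s['wrist_force']);c=read_camera('wrist');np.save('w12.npy',(c,s),allow_pickle=True)
im=c['image']
o=cv2.resize(im[150:290,285:365],None,fx=4,fy=4,interpolation=cv2.INTER_CUBIC)
o=cv2.convertScaleAbs(o,alpha=1.8)
for i in range(0,140,10):o[i*4,::5]=[255,0,0]
save('w12z',o)
T=np.array(c['T_tool_cam'])
for n,p in(('shaft bot',(54,0,-11.2)),('shaft top',(54,0,-23.2)),('r1 front top',(40.75,0,-28.2)),('r1 back top',(36.25,0,-28.2)),('r2ft',(29.75,0,-28.2)),('r2bt',(25.25,0,-28.2)),('r3ft',(18.75,0,-28.2)),('r3bt',(14.25,0,-28.2))):
    print(n,[((proj(c,T,(np.array(p)+[d,0,0])/1e3)-[285,150])*4).round() for d in(0,1)])
```

```text
pos [ 0.4891 -0.239   0.0991]
shift_tool_mm [ 256.41 -408.83   -6.38]
turn [ 0.0016 -0.0009  0.1809]
rows [[ 14.2 -22.7  -0.4]
 [ 14.  -22.9  -0.4]
 [ 13.8 -23.   -0.4]
 [ 13.6 -23.1  -0.4]
 [ 13.3 -23.3  -0.3]
 [ 13.1 -23.4  -0.3]
 [ 12.9 -23.5  -0.3]
 [ 12.6 -23.7  -0.3]
 [ 12.4 -23.8  -0.3]
 [ 12.1 -23.9  -0.3]
 [ 11.9 -24.   -0.3]
 [ 11.7 -24.1  -0.3]
 [ 11.4 -24.3  -0.3]
 [ 11.2 -24.4  -0.3]
 [ 10.9 -24.5  -0.3]
 [ 10.7 -24.6  -0.3]
 [ 10.4 -24.7  -0.3]
 [ 10.2 -24.8  -0.3]]
w [ 0.0001 -0.      0.01  ]
yawnow 0.40841931506992446
tilt [ 0.0014 -0.0013 -1.    ]
0.22642219764160623 [-0.17120266  0.10435801 -1.40330996]
shaft bot [array([146.,  61.]), array([146.,  51.])]
shaft top [array([145.,  88.]), array([145.,  77.])]
r1 front top [array([145., 243.]), array([145., 233.])]
r1 back top [array([146., 289.]), array([146., 279.])]
r2ft [array([146., 354.]), array([146., 344.])]
r2bt [array([146., 398.]), array([146., 388.])]
r3ft [array([146., 459.]), array([146., 450.])]
r3bt [array([146., 501.]), array([146., 491.])]
```

View pics/w12z.png

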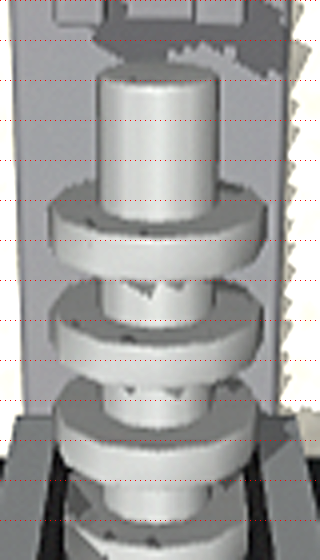

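Run:
```python
from h import *
c,s=np.load('w12.npy',allow_pickle=True)
T=np.array(c['T_tool_cam'])
obs=dict(st=84,r1f=241,r1b=281,r2f=347,r2b=387,r3f=445,r3b=484)
for z in(-15.8,-16.5):
  D=dict(st=(54,z-6),r1f=(40.75,z-11),r1b=(36.25,z-11),r2f=(29.75,z-11),r2b=(25.25,z-11),r3f=(18.75,z-11),r3b=(14.25,z-11))
  r=[]
  for k,(x,zz) in D.items():
    v=[((proj(c,T,np.array([x+d,0,zz])/1e3)-[285,150])*4)[1] for d in(0,1)]
    r.append((obs[k]-v[0])/(v[1]-v[0]))
  print(z,np.round(r,2),np.mean(r))
c,s=np.load('w7.npy',allow_pickle=True)
obs=dict(st=96,r1f=281,r1b=313,r2f=360,r2b=388,r3f=433,r3b=463)
z=-17.2
D=dict(st=(54,z-6),r1f=(37.75,z-11),r1b=(34.25,z-11),r2f=(29.75,z-11),r2b=(26.25,z-11),r3f=(21.75,z-11),r3b=(18.25,z-11))
print([((obs[k]-((proj(c,T,np.array([x,0,zz])/1e3)-[285,150])*4)[1])/-10).round(2) for k,(x,zz) in D.items()])
```

```text
-15.8 [ 0.03 -0.29  0.28  0.11  0.46  0.78  1.02] 0.3414191135391751
-16.5 [ 0.19 -0.04  0.55  0.42  0.8   1.16  1.42] 0.6419621230827168
[np.float64(-0.83), np.float64(-0.69), np.float64(-0.34), np.float64(-0.58), np.float64(0.03), np.float64(-0.18), np.float64(0.09)]
```

Call:
servo_tool --targets "0 0 0.01 10 -16 -4 15; 0 0 0.01 14 -23 -4 15; 0 0 0.01 14 -23 -3 15; 0 0 0.01 13.6 -23 -1 15; 0 0 0.01 13.3 -23 0 15; 0 0 0.01 13 -23.4 0 15; 0 0 0.01 13 -23.5 0 15; 0 0 0.01 12.6 -23.7 0 15"

```text
time: 16.92
tool_pos: [0.5169, -0.0315, 0.1029]
tcp_rot: [-3.102, -0.492, 0.016]
wrist_force: [-0.0, -0.2, -1.5]
width: 0.228
```

Run:
```python
from h import *
plan([0.5616,.2390,0.105],.2275,9)
```

```text
pos [ 0.5169 -0.0315  0.1029]
shift_tool_mm [ 126.29 -243.38   -2.72]
turn [-0.0022  0.0097  0.0874]
rows [[ 14.  -27.   -0.3]
 [ 13.8 -27.2  -0.3]
 [ 13.5 -27.3  -0.3]
 [ 13.2 -27.4  -0.3]
 [ 13.  -27.6  -0.3]
 [ 12.7 -27.7  -0.3]
 [ 12.4 -27.8  -0.3]
 [ 12.2 -27.9  -0.3]
 [ 11.9 -28.   -0.2]]
w [-0.0002  0.0011  0.0097]
yawnow 0.3148761106012441
tilt [-9.9e-03 -5.0e-04 -1.0e+00]
```

Call:
servo_tool --targets "0 0.002 0.01 14 -26 -4 15; 0 0.002 0.01 13.8 -26 -3 15; 0 0.002 0.01 13.5 -26 -2 15; 0 0.001 0.01 13.2 -26 -1 15; 0 0.001 0.01 13 -26 -1 15; 0 0.001 0.01 12.7 -26 0 15; 0 0.001 0.01 12.4 -26 0 15; 0 0 0.01 10 -20 0 15"

```text
time: 17.58
tool_pos: [0.5526, 0.2023, 0.1024]
tcp_rot: [-3.118, -0.362, 0.027]
wrist_force: [0.4, -0.0, -2.0]
width: 0.229
```

Call:
servo_tool --targets "0 0 0 0 0 0 15; 0 0 0 0 0 0 15"

```text
time: 17.75
tool_pos: [0.5519, 0.2069, 0.0997]
tcp_rot: [-3.117, -0.369, 0.032]
wrist_force: [-0.2, 0.5, -1.8]
width: 0.23
```

Run:
```python
from h import *
plan([0.5616,.2390,0.06],.2275,3)
```

```text
pos [0.5519 0.2069 0.0997]
shift_tool_mm [ 17.75 -28.77  39.5 ]
turn [-0.0052  0.0196  0.0084]
rows [[ 5.9 -9.6 13.2]
 [ 5.8 -9.6 13.2]
 [ 5.7 -9.7 13.2]]
w [-0.0017  0.0065  0.0028]
yawnow 0.23597070553260413
tilt [-2.030e-02  6.000e-04 -9.998e-01]
```

Moving sideways first, then down.

Call:
servo_tool --targets "-0.002 0.01 0.004 8 -14 0 15; -0.002 0.01 0.004 8 -14 0 15; 0 0 0 2 -4 0 15; 0 0 0 0 0 0 15; 0 0 0 0 0 0 15"

```text
time: 18.17
tool_pos: [0.5584, 0.2382, 0.094]
tcp_rot: [3.118, 0.356, -0.015]
wrist_force: [-0.2, -1.0, -2.4]
width: 0.23
```

Run:
```python
from h import *
plan([0.5616,.2390,0.06],.2275,3)
```

```text
pos [0.5584 0.2382 0.094 ]
shift_tool_mm [ 3.66 -0.13 33.95]
turn [ 0.0021  0.0098 -0.0003]
rows [[ 1.2 -0.  11.3]
 [ 1.2 -0.  11.3]
 [ 1.1 -0.  11.3]]
w [ 0.0007  0.0033 -0.0001]
yawnow 0.22717293978194097
tilt [-0.009  -0.0043 -0.9999]
```

Call:
servo_tool --targets "0.001 0.005 0 3 0 10 15; 0 0.005 0 0.5 0 12 15; 0 0 0 0 0 10 15; 0 0 0 0 0 0 15; 0 0 0 0 0 0 15"

```text
time: 18.58
tool_pos: [0.5613, 0.2339, 0.0584]
tcp_rot: [3.119, 0.351, -0.002]
wrist_force: [0.6, -0.0, -1.4]
width: 0.225
```

Run:
```python
from h import *
plan([0.5616,.2390,0.045],.2275,3)
s=bot.read_state();c=read_camera('wrist');save('w13',c['image'])
```

```text
pos [0.5613 0.2339 0.0584]
shift_tool_mm [ 1.44 -4.9  13.37]
turn [ 0.0025  0.0014 -0.0037]
rows [[ 0.5 -1.6  4.5]
 [ 0.5 -1.6  4.5]
 [ 0.5 -1.6  4.5]]
w [ 0.0008  0.0005 -0.0012]
yawnow 0.22379842659843463
tilt [-8.0e-04 -2.7e-03 -1.0e+00]
```

View pics/w13.png

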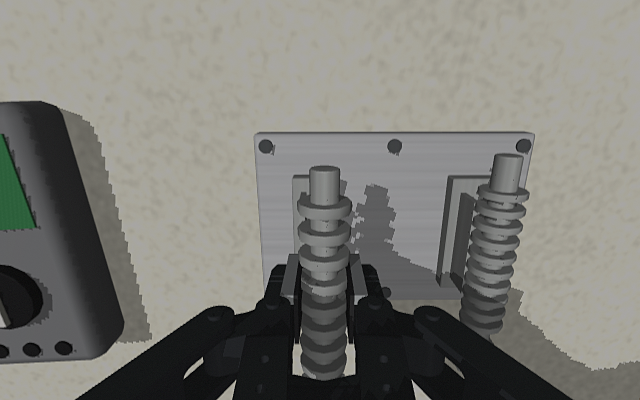

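The foot lies left of the screw (its left edge is at column 293), which fits the computed −4.9 mm correction.

Call:
servo_tool --targets "0.002 0.001 -0.003 1.2 -5 2 15; 0 0 0 0 -1 2 15; 0 0 0 0 0 2 15; 0 0 0 0 0 0 15; 0 0 0 0 0 0 15"

```text
time: 19.05
tool_pos: [0.562, 0.2408, 0.0531]
tcp_rot: [-3.121, -0.356, -0.002]
wrist_force: [0.4, -0.6, -1.7]
width: 0.225
```

Run:
```python
from h import *
plan([0.5616,.2390,0.034],.2275,3)
s=bot.read_state();c=read_camera('wrist');save('w14',c['image'])
```

```text
pos [0.562  0.2408 0.0531]
shift_tool_mm [-0.82  1.62 19.09]
turn [ 0.     -0.0014 -0.0006]
rows [[-0.3  0.5  6.4]
 [-0.3  0.5  6.4]
 [-0.3  0.5  6.4]]
w [ 0.     -0.0005 -0.0002]
yawnow 0.22691869813042062
tilt [ 1.3e-03  3.0e-04 -1.0e+00]
```

View pics/w14.png

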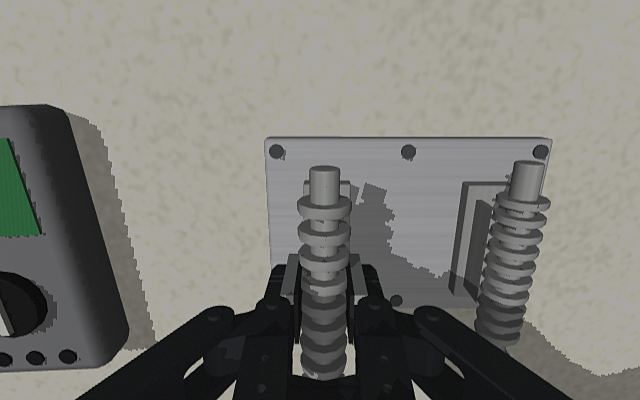

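Foot edges are at 304 and 350 and the shaft is at 324, so about 1.5 mm more in +y, as computed. Lowering.

Call:
servo_tool --targets "0 -0.001 0 -0.8 1.7 4 15; 0 0 0 0 0 4 15; 0 0 0 0 0 1 15; 0 0 0 0 0 0 15; 0 0 0 0 0 0 15"

```text
time: 19.52
tool_pos: [0.5618, 0.2389, 0.0436]
tcp_rot: [-3.121, -0.356, -0.002]
wrist_force: [-1.0, 0.4, -1.4]
width: 0.228
```

Run:
```python
from h import *
plan([0.5616,.2390,0.034],.2275,3)
```

```text
pos [0.5618 0.2389 0.0436]
shift_tool_mm [-0.22 -0.16  9.63]
turn [-0.0001 -0.0011 -0.0004]
rows [[-0.1 -0.1  3.2]
 [-0.1 -0.1  3.2]
 [-0.1 -0.1  3.2]]
w [-0.     -0.0004 -0.0001]
yawnow 0.2270849310309787
tilt [ 1.1e-03  3.0e-04 -1.0e+00]
```

Call:
servo_tool --targets "0 -0.001 0 -0.2 -0.2 2 15; 0 0 0 0 0 2.5 15; 0 0 0 0 0 2 15; 0 0 0 0 0 1 15; 0 0 0 0 0 0 15; 0 0 0 0 0 0 15"

```text
time: 20.02
tool_pos: [0.5615, 0.239, 0.0351]
tcp_rot: [3.121, 0.356, -0.0]
wrist_force: [0.0, -0.5, -2.2]
width: 0.225
```

Below the riding height of 0.039 and still unloaded, so the thread is meshing.

Call:
servo_tool --targets "0 0 0 0 0 0.8 15; 0 0 0 0 0 0.6 15; 0 0 0 0 0 0 15; 0 0 0 0 0 0 15"

```text
time: 20.35
tool_pos: [0.5617, 0.239, 0.0338]
tcp_rot: [-3.121, -0.356, -0.0]
wrist_force: [0.0, 0.0, -2.0]
width: 0.232
```

Call:
servo_tool --targets "0 0 0 0 0 0.7 15; 0 0 0 0 0 0.5 15; 0 0 0 0 0 0 15; 0 0 0 0 0 0 15"

```text
time: 20.68
tool_pos: [0.562, 0.2392, 0.0334]
tcp_rot: [-3.121, -0.356, -0.001]
wrist_force: [-0.4, -1.3, -1.0]
width: 0.226
```

Call:
servo_tool --targets "0 0 0 0 0 0.5 15; 0 0 0 0 0 0.5 15; 0 0 0 0 0 0 15"

```text
time: 20.93
tool_pos: [0.5622, 0.2392, 0.0332]
tcp_rot: [-3.121, -0.356, -0.002]
wrist_force: [-0.7, -0.3, 0.3]
width: 0.227
```

Call:
servo_tool --targets "0 0 0 0 0 0 20; 0 0 0 0 0 0 23; 0 0 0 0 0 0 26; 0 0 0 0 0 0 32; 0 0 0 0 0 0 38; 0 0 0 0 0 0 38; 0 0 0 0 0 0 38"

```text
time: 21.52
tool_pos: [0.5632, 0.2396, 0.0332]
tcp_rot: [-3.121, -0.356, -0.005]
wrist_force: [0.4, -0.0, -0.8]
width: 0.445
```

Call:
servo_tool --targets "0 0 0 0 0 -10 38; 0 0 0 0 0 -20 38; 0 0 0 0 0 -20 38; 0 0 0 0 0 -15 38; 0 0 0 0 0 0 38; 0 0 0 0 0 0 38"

```text
time: 22.02
tool_pos: [0.5621, 0.2393, 0.1021]
tcp_rot: [-3.121, -0.356, -0.002]
wrist_force: [-0.4, -0.1, 0.4]
width: 0.449
```

Run:
```python
from h import *
plan([0.4963,0.1717,0.08],.2275,5)
c=read_camera('wrist');save('w15',c['image'])
```

```text
pos [0.5621 0.2393 0.1021]
shift_tool_mm [-79.37  51.    21.99]
turn [-0.0002 -0.0011 -0.0004]
rows [[-15.9  10.2   4.4]
 [-15.9  10.2   4.4]
 [-15.9  10.2   4.4]
 [-15.9  10.2   4.4]
 [-15.9  10.2   4.4]]
w [-0.     -0.0002 -0.0001]
yawnow 0.22705945860592622
tilt [ 1.e-03  5.e-04 -1.e+00]
```

View pics/w15.png

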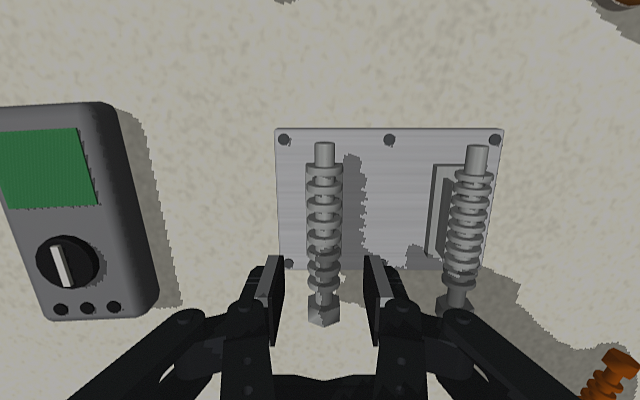

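Both screws lie in the rows. For a final check I'll view them from straight above, and from the scene camera too.

Call:
servo_tool --targets "0 0 0 -16 10 0 38; 0 0 0 -16 10 0 38; 0 0 0 -16 10 0 38; 0 0 0 -16 10 0 38; 0 0 0 -16 10 0 38; 0 0 0 0 0 0 38; 0 0 0 0 0 0 38; 0 0 0 0 0 0 38"

```text
time: 22.73
tool_pos: [0.4896, 0.1698, 0.0948]
tcp_rot: [3.121, 0.357, -0.011]
wrist_force: [0.0, -0.0, 0.2]
width: 0.448
```

Run:
```python
from h import *
plan([0.4963,0.1717,0.08],.2275)
s=bot.read_state();c=read_camera('wrist');np.save('w16.npy',(c,s),allow_pickle=True)
im=c['image'];save('w16',cv2.convertScaleAbs(cv2.resize(im[0:240,160:480],None,fx=2.4,fy=2.4,interpolation=cv2.INTER_CUBIC),alpha=1.5))
d=read_camera('scene');save('s2',cv2.convertScaleAbs(cv2.resize(d['image'][200:290,300:430],None,fx=5,fy=5,interpolation=cv2.INTER_CUBIC),alpha=1.5))
```

```text
pos [0.4896 0.1698 0.0948]
shift_tool_mm [ 7.08 -0.35 14.79]
turn [-0.0003  0.0067  0.0001]
yawnow 0.22763491011895018
tilt [-0.0066 -0.0013 -1.    ]
```

View pics/w16.png

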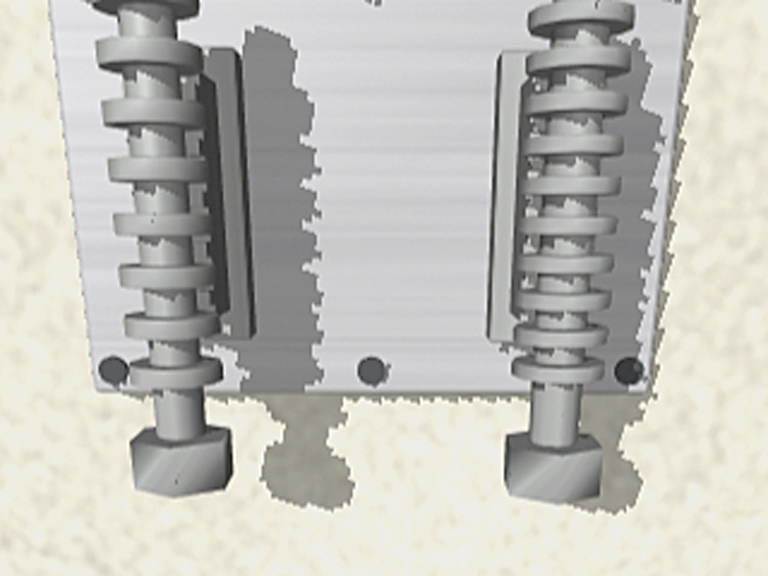

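View pics/s2.png

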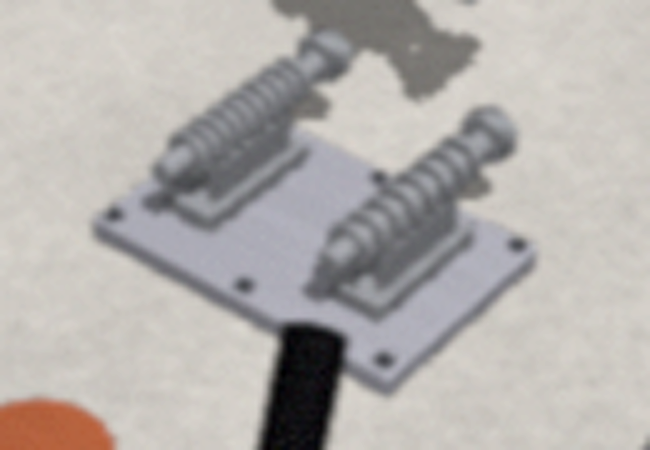

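Run:
```python
from h import *
c,s=np.load('w16.npy',allow_pickle=True);T=camT(c,s);f=2.4
q=lambda u,v:ray(c,T,(160+u/f,v/f),.055)
cen=np.array([.5753,.1943]);y=.2275;ax=np.array([np.cos(y),np.sin(y)]);ay=np.array([-ax[1],ax[0]])
for n,p,k,pit in(('b',[(148,53),(153,111),(158,168),(162,223),(167,274),(171,325),(176,372)],8,11),('a',[(581,19),(579,61),(577,102),(574,144),(571,185),(569,224),(567,263),(564,299),(561,335),(558,369)],10,8)):
    P=np.array([q(*t)[:2] for t in p]);d=P[0]-P[-1]
    # last listed ridge at screw x = -(k-1)/2*pit
    xs=np.array([-(k-1)/2*pit+pit*i for i in range(len(p))][::-1])
    X=(P-cen)@ax*1e3;Y=(P-cen)@ay*1e3
    print(n,'L',np.linalg.norm(d)*1e3,'exp',(len(p)-1)*pit,'yawerr',np.arctan2(d[1],d[0])-y,'x',(X-xs).mean(),'y',Y.mean())
```

```text
b L 64.89091491984354 exp 66 yawerr -0.0001854378386526856 x -2.084918724766058 y 44.161538975256974
a L 70.24837654862664 exp 72 yawerr 0.001752313641555564 x -4.034407111646981 y -43.31844399920063
```

Both are parallel within 0.002 rad, at x ≈ −2 and −4 mm, and y within 2 mm of ±45 (the usual 2 % scale bias). The arm is clear of everything, so I'm handing in.

Run:
```python
from h import *
print(finish_job())
```

```text
the job is handed in; nothing more can be done
None
```

I laid screw_a in the fine 7-tooth row (row_right) and screw_b in the coarse 5-tooth row (row_left), let go of both, and handed the job in at about 23 s. No verdict was reported.

- **Height:** Both screws took their weight off the wrist at tool heights of 32.5 mm (screw_a) and about 33.3 mm (screw_b). Home was predicted at 32.6 and 34.0 mm. A screw riding on the tooth tips would have stopped about 5 mm higher.
- **Position:** The last overhead picture put both parallel to the rows within 0.002 rad. Lengthwise they are about −4 mm (screw_a) and −2 mm (screw_b) from centre, against a limit of 13 mm. Sideways they read within 2 mm of the rows, against a limit of 4 mm. Lengths in that picture also came out about 2 % short, which accounts for about half of the sideways offset.
- **Mishaps:** The first grip on screw_a was about 6 mm too high, so I opened and gripped again before lifting.
- **Other things on the bench:** I did not touch the orange look-alikes or any of the other objects. I did not measure their positions again at the end.

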